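Level the candle mould base with a wedge and load it with sound mould tubes

ROBOT

A 6-joint arm with a two-finger parallel gripper is mounted at the origin on the work surface. World frame = base frame: x ahead of the robot, y to its left, z up, the work surface at z = 0. Lengths are in m, angles in rad, forces in N, time in s.
With the tool pointing down it reaches from about 0.25 to 0.725 m from the base axis. Payload 4 kg.
Tool frame: the origin (TCP) lies on the centre line of the jaws, within the pads' length; the fingertips stand tip_reach ahead of it and the grasp point (between the pads) lies 5 mm behind it (tip_reach is the distance from the TCP to the fingertips, in m); z points along the fingers, y is the direction in which the jaws open and shut (so a half turn about z gives the same grasp; the last joint's range is limited). The gripper opens to 85 mm and grips with 20 to 120 N. Pads are 22 mm wide; open, the fingers measure 114 mm over their backs; the gripper's body (76 mm by 85 mm) begins 54 mm behind the grasp point. The pads swing forward as they close: fully open they stand 13 mm farther back than shut.
Start: joints at [-1.309, 0.241, 0.005, 1.335, 0, 1.571], TCP at [0.129, -0.483, 0.245] pointing down, gripper open.
Joint ranges: [-2.72, 2.72], [-1.05, 1.87], [-1.09, 1.28], [-1.99, 2.15], [-1.42, 1.44], [-3.14, 3.14]. Speed limits (rad/s): [2.79, 2.79, 3.14, 3.14, 3.14, 3.14].

INTERFACE

Orientations are given as a unit quaternion [x, y, z, w].
In Python, from workcell import * gives the robot as it stands.
- The arm moves only by the tool arm_command, never from a script. Its arguments are lists of equal length, an entry for each row: "translation": the shift along the tool's x, y, z in cm, a list of three; "turn": the turn about the tool's z in rad; "hand": the closure, from 0 (fully open) to 1 (shut). In form: {"translation": [[x, y, z], ...], "turn": [turn, ...], "hand": [hand, ...]}. A call has 1 to 5 rows; each row is the pose to reach, as a shift and turn from the pose commanded when the call began, along the tool's axes at that moment; what a row does not reach only later rows make up. A row lasts 1/12 s, in which the tool goes at most 41.7 mm and 7.16 degrees, less where a joint would pass 70% of its speed; a pose out of reach is approached as far as the arm can. A call with a gripper value outside its range is refused whole. The fingers move at their own pace and stop on an object; the grip force is fixed at half the most. Time passes only in rows, so rows that repeat a pose let the fingers close. It gives the time, the measured TCP pose, the force and the opening at its end, in the units of the state.
- get_obs(): the state, without advancing time (a new reading comes with each control period).
- camera(name): name is "side" or "top"; returns (picture, depth): 480x640x3 uint8, red, green, blue; 480x640 float32, m along the optical axis (not along the pixel's ray), 0 where there is no reading.
- camera_info(name): a dict with "mtx" (3x3 intrinsics, pixels), "dist_coeffs" ([k1, k2, p1, p2, k3] as OpenCV has them; the pictures are not rectified), "world_to_cam" (4x4, takes a point from world to camera coordinates). Camera axes: x right, y down, z forward; pixel columns grow to the right and rows downward; lengths in m; the calibration is good to about 2 mm. A picture is of the moment at which its call begins. camera_info takes no time and is no camera call.
- job_done(): hands the job in, once; it reports no verdict.
Trained networks look in the newest picture that a camera, given by its name, has taken for a name from the list of things; names that differ only in an ending like _2 or _b are one class to them, and where a whole thing is asked for, a point or a joint stands for the part that bears it (a point fixed in the world has none). Each returns a list of dicts, best first, with "conf" (0 to 1); they miss things now and then, are a little off and sometimes report something else, mostly with a low value. They report only what shows in the picture. A call takes as long as a camera call. They do not tell look-alikes from the thing itself.
- search_frame(camera, name): "location" ([row, column] in pixels, amid what is visible of it).
- spot_point(camera, name): "location" ([row, column] in pixels: a listed point, or the origin of a listed thing).
The state is a dict: "clock": time; "joint_pos": joint angles; "joint_vel": joint speeds; "tau": joint torques, N m; "eef_pos": TCP position; "tool_rot": TCP orientation; "ft_force": force on the tool from outside, world axes, zero at the start; "ft_torque": the same for the moment, N m; "grip_width": finger opening in m.
Only numpy, scipy, OpenCV 4.12 (cv2) and the standard library are available. Lean on these libraries where they do the work, as an engineer would, in place of code of your own. Each camera call takes 0.05 s, during which the arm holds its last target. There are 200 camera calls.

TASK

Get the candle mould ready for pouring. Two rubber feet are missing under one side of its base plate: before any tube goes on it, push the wooden wedge, thin end first, under the middle of that low side until the plate sits level against its stop. Then try the mould tubes on the tall gauge plug: a sound tube slides right down to its foot and belongs fully home over a plug of the base plate (one to a plug), a dented one sticks part-way and belongs upright in a bay of the plywood crate; leave the plate level and the finished candles where they stand.

Things in the scene. Friction and masses are not known exactly. Their poses are not given: they have to be found in the camera images.
- plate: mould base: loose aluminium plate 210 x 210 x 10 mm, 1.6 kg, four plugs on top. Origin: centre of its underside; z square to it. Rubber feet 26 mm high under x = +-85, y = +85 mm; at y = -85 they are lost and 9 mm steel stubs are left, so it leans 0.10 rad, low at its -y edge. Level: underside 26 mm above the bench all over. Its +y edge stands against the bench stop, which takes the wedge's push
- low_edge (a point): middle of the lower edge of the plate's low side, at y = -105 mm in the plate's frame, on its underside; at the start about 8 mm above the bench
- plug1 (a point): foot of a plug on the plate, at plate x = -52.5, y = -52.5 mm, on the plate's top face (plugs 105 mm apart): round steel plug 56.5 mm across, 32 mm high, top edge chamfered 5 mm, axis along the plate's z. A tube home on it stands on the plate, its origin at this point
- plug2 (a point): foot of a plug on the plate, at plate x = 52.5, y = -52.5 mm, on the plate's top face (plugs 105 mm apart): round steel plug 56.5 mm across, 32 mm high, top edge chamfered 5 mm, axis along the plate's z. A tube home on it stands on the plate, its origin at this point
- plug3 (a point): foot of a plug on the plate, at plate x = -52.5, y = 52.5 mm, on the plate's top face (plugs 105 mm apart): round steel plug 56.5 mm across, 32 mm high, top edge chamfered 5 mm, axis along the plate's z. A tube home on it stands on the plate, its origin at this point
- plug4 (a point): foot of a plug on the plate, at plate x = 52.5, y = 52.5 mm, on the plate's top face (plugs 105 mm apart): round steel plug 56.5 mm across, 32 mm high, top edge chamfered 5 mm, axis along the plate's z. A tube home on it stands on the plate, its origin at this point
- stop: bench stop: wooden batten 300 x 30 x 45 mm high screwed to the bench along the plate's high edge (it does not move)
- wedge: beech wedge on the bench, 180 mm long (x), 50 mm wide, 120 g. Origin: middle of its underside. Tip at x = +90 mm, 4 mm thick; top rises 1 in 5 to 34 mm at x = -60, then flat to the heel at x = -90, to be gripped across its width. The plate is level when its low edge rests where the wedge is 26 mm thick, 110 mm from the tip. Pushing takes about 10 to 20 N; it stays where it is pushed
- wedge_tip (a point): middle of the wedge's thin end, on its underside
- tube1: mould tube: plain aluminium sleeve open at both ends, 64 mm outside, 59 mm bore, 70 mm long, 95 g, standing on end. Origin: centre of its lower end; z up its axis. It is sound, or its wall is dented inwards by 8 mm from 12 to 58 mm up (ends stay round), so that it sticks on a plug; which tubes are dented is not known beforehand, two always are. May be absent
- tube2: mould tube: plain aluminium sleeve open at both ends, 64 mm outside, 59 mm bore, 70 mm long, 95 g, standing on end. Origin: centre of its lower end; z up its axis. It is sound, or its wall is dented inwards by 8 mm from 12 to 58 mm up (ends stay round), so that it sticks on a plug; which tubes are dented is not known beforehand, two always are
- tube3: mould tube: plain aluminium sleeve open at both ends, 64 mm outside, 59 mm bore, 70 mm long, 95 g, standing on end. Origin: centre of its lower end; z up its axis. It is sound, or its wall is dented inwards by 8 mm from 12 to 58 mm up (ends stay round), so that it sticks on a plug; which tubes are dented is not known beforehand, two always are. May be absent
- tube4: mould tube: plain aluminium sleeve open at both ends, 64 mm outside, 59 mm bore, 70 mm long, 95 g, standing on end. Origin: centre of its lower end; z up its axis. It is sound, or its wall is dented inwards by 8 mm from 12 to 58 mm up (ends stay round), so that it sticks on a plug; which tubes are dented is not known beforehand, two always are
- tube5: mould tube: plain aluminium sleeve open at both ends, 64 mm outside, 59 mm bore, 70 mm long, 95 g, standing on end. Origin: centre of its lower end; z up its axis. It is sound, or its wall is dented inwards by 8 mm from 12 to 58 mm up (ends stay round), so that it sticks on a plug; which tubes are dented is not known beforehand, two always are
- gauge: gauge plug, fixed on the bench: round foot 80 mm across, 12 mm high, on it an upright steel plug 56.5 mm across, its top 70 mm above the bench (upper 7 mm tapered). Over it a sound tube slides down to the foot (tube's lower end 12 mm above the bench); a dented one stops with its lower end 40 to 52 mm above the bench. Origin: centre of the foot's underside
- crate: open plywood crate for the two dented tubes, fixed on the bench: 100 (its x) x 206 (its y) x 32 mm high outside, walls and floor 6 mm thick, a divider across the middle makes two bays, each for one tube on end. Origin: centre of its underside
- bay1 (a point): middle of the floor of a bay of the crate (at y = 50 mm in its frame, 6 mm above the bench); the bay is 88 x 94 mm inside
- bay2 (a point): middle of the floor of a bay of the crate (at y = -50 mm in its frame, 6 mm above the bench); the bay is 88 x 94 mm inside
- gauge_foot (a point): centre of the top of the gauge's foot, 12 mm above the bench, on the plug's axis; origin of a tube that is right down
- candle1: finished candle in a gold ribbed tin, 74 mm across, 52 mm high with a 12 mm cardboard tab on top, a bystander; origin under its centre
- candle2: another such candle, a bystander
Not all that is in view belongs to the job. What is meant by the wedge is not orange, and is the smaller of those in its own colour.

How it is judged:
By the outcome, as a careful person would: the job done as asked, in the order asked, and still so for the second after the job is handed in, with the robot touching nothing.
Of tube1, tube3 only 1 to 2 are there at a start; the rules pass over those that are not, and their reading is None.
At some moment in a run one of tube1, tube2, tube3, tube4, tube5, wedge may be knocked a few centimetres aside while the robot is not near it.
It also fails if it takes over 210 s, if anything falls off the work surface, if the arm or the gripper's body presses on something with over 40 N, if the wrist force passes 120 N, or if a joint passes its speed limit or range.

## Working session

There is one attempt and no reset: what is moved stays moved. The work goes in short steps, Python scripts to look and compute and a tool call to move; the robot and the scene stay as the last step left them, time stands still between calls to the robot, and variables do not carry over. Pictures are saved under pics/ and viewed, about 12 in all and at most 16, crops included, and the job is handed in when it is done.

Besides the shell and the picture viewer there is one more tool, called after ">>>" as name(argument=value, ...), one argument or row to a line, values as JSON. arm_command: Moves the arm, as the interface text tells. Its arguments: {"type":"object","properties":{"translation":{"type":"array","items":{"type":"array","items":{"type":"number"}}},"turn":{"type":"array","items":{"type":"number"}},"hand":{"type":"array","items":{"type":"number"}}},"required":["translation","turn","hand"]}

```bash
mkdir -p pics; ls
cat > h.py <<'E'
from workcell import *
import numpy as np, cv2
def shot(c,fn=None,crop=None,scale=1):
    im,d=camera(c)
    if fn:
        v=im[:,:,::-1]
        if crop: r0,r1,c0,c1=crop; v=v[r0:r1,c0:c1]
        if scale!=1: v=cv2.resize(v,None,fx=scale,fy=scale,interpolation=cv2.INTER_CUBIC)
        cv2.imwrite('pics/'+fn,v)
    return im,d
def ray(c,rc):
    i=camera_info(c); K=np.array(i['mtx'],float); D=np.array(i['dist_coeffs'],float); T=np.linalg.inv(np.array(i['world_to_cam']))
    p=cv2.undistortPoints(np.array([[[rc[1],rc[0]]]],float),K,D)[0,0]
    return T[:3,3],T[:3,:3]@np.array([p[0],p[1],1])
def at_z(c,rc,z):
    o,r=ray(c,rc); return o+r*(z-o[2])/r[2]
def at_d(c,rc,d):
    o,r=ray(c,rc); return o+r*d
def cloud(c,d):
    i=camera_info(c); K=np.array(i['mtx'],float); D=np.array(i['dist_coeffs'],float); T=np.linalg.inv(np.array(i['world_to_cam']))
    v,u=np.mgrid[0:480,0:640]; p=cv2.undistortPoints(np.stack([u.ravel(),v.ravel()],1).astype(float)[:,None],K,D)[:,0]
    P=np.c_[p,np.ones(len(p))]*d.reshape(-1,1)
    W=P@T[:3,:3].T+T[:3,3]; W[d.ravel()==0]=np.nan
    return W.reshape(480,640,3)
def proj(c,P):
    i=camera_info(c); W=np.array(i['world_to_cam']); r=cv2.Rodrigues(W[:3,:3])[0]
    q=cv2.projectPoints(np.array(P,float).reshape(-1,1,3),r,W[:3,3],np.array(i['mtx'],float),np.array(i['dist_coeffs'],float))[0][:,0]
    return q[:,::-1]
E
python3 - <<'E'
from h import *
np.set_printoptions(precision=3,suppress=True)
print(get_obs())
for c in ['top','side']:
    im,d=shot(c,c+'0.png'); W=cloud(c,d)
    T=np.linalg.inv(np.array(camera_info(c)['world_to_cam'])); print(c,T[:3,3],T[:3,2])
    for n in ['tube1','wedge','gauge','crate','plate','candle1','low_edge','wedge_tip','plug1','bay1','gauge_foot']:
        for s in (spot_point(c,n) if n not in() else [])[:7]:
            r,k=map(int,np.round(s['location'])); r=min(max(r,0),479);k=min(max(k,0),639)
            print(n,round(s['conf'],2),r,k,W[r,k])
E
```

```text
pics
{'clock': 0.0, 'joint_pos': array([-1.309,  0.241,  0.004,  1.335,  0.   ,  1.571]), 'joint_vel': array([ 0.   , -0.001,  0.002,  0.   , -0.001,  0.001]), 'tau': array([  0.   , -37.231,  25.241,   0.017,  -0.   ,   0.   ]), 'eef_pos': array([ 0.129, -0.482,  0.244]), 'tool_rot': array([ 0.991,  0.131, -0.   , -0.001]), 'ft_force': array([ 0.274, -0.577, -1.071]), 'ft_torque': array([-0.012,  0.032,  0.046]), 'grip_width': 0.08533080307545728}
top [ 0.31  -0.002  1.291] [ 0.109 -0.025 -0.994]
tube1 0.93 142 344 [ 0.688 -0.102 -0.002]
tube1 0.86 158 396 [ 0.65  -0.221 -0.001]
tube1 0.81 190 355 [ 0.575 -0.125  0.   ]
tube1 0.61 199 408 [ 0.554 -0.246 -0.001]
tube1 0.2 241 474 [ 0.455 -0.394  0.005]
wedge 0.9 207 299 [0.532 0.003 0.023]
wedge 0.9 348 164 [0.223 0.3   0.021]
wedge 0.89 334 462 [ 0.247 -0.352  0.033]
wedge 0.27 227 198 [0.488 0.226 0.029]
gauge 0.57 243 375 [ 0.445 -0.159  0.07 ]
crate 0.75 243 450 [ 0.449 -0.334  0.021]
plate 0.62 226 196 [0.49  0.23  0.032]
plate 0.28 242 376 [ 0.448 -0.161  0.065]
candle1 0.78 135 238 [0.688 0.136 0.056]
candle1 0.7 135 291 [0.68
[... 930 characters left out ...]
11]
crate 0.69 197 332 [ 0.542 -0.223  0.017]
crate 0.67 195 379 [ 0.465 -0.334  0.006]
plate 0.82 283 211 [0.441 0.26  0.065]
candle1 0.7 236 178 [0.676 0.166 0.023]
candle1 0.59 217 221 [0.676 0.042 0.019]
candle1 0.21 284 249 [0.412 0.198 0.041]
low_edge 0.91 269 256 [0.422 0.169 0.055]
wedge_tip 0.69 224 243 [ 0.636  0.008 -0.   ]
wedge_tip 0.57 373 235 [0.303 0.335 0.001]
plug1 0.8 275 170 [0.527 0.287 0.055]
plug1 0.78 281 250 [0.41  0.197 0.048]
plug1 0.7 232 278 [0.516 0.011 0.026]
plug1 0.68 261 222 [0.511 0.178 0.037]
plug1 0.65 301 197 [0.427 0.303 0.058]
bay1 0.7 200 370 [ 0.469 -0.296  0.004]
bay1 0.68 189 390 [ 0.463 -0.388  0.005]
gauge_foot 0.62 217 349 [ 0.429 -0.141  0.033]
```

View pics/top0.png

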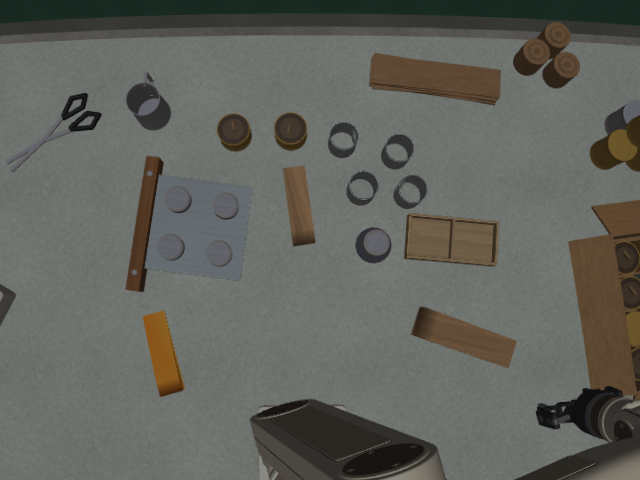

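View pics/side0.png

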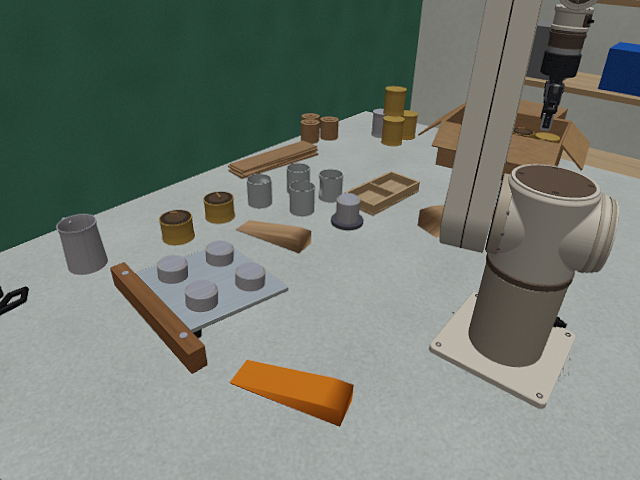

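Four tubes stand at about (138,343), (151,398), (187,362) and (191,410). There are three wedges: orange at (355,165), large beech at (337,462) and small beech at (207,299). The job describes a wedge that isn't orange and is the smaller of its colour, so it should be the one at (207,299). I'll measure both beech wedges and check a crop.

```bash
cat >> h.py <<'E'
def circ(P):
    A=np.c_[2*P[:,:2],np.ones(len(P))]; b=(P[:,:2]**2).sum(1); w=np.ones(len(P),bool)
    for _ in range(8):
        s=np.linalg.lstsq(A[w],b[w],rcond=None)[0]; r=np.sqrt(s[2]+s[0]**2+s[1]**2)
        e=abs(np.hypot(*(P[:,:2]-s[:2]).T)-r); w=e<max(0.003,np.median(e)*1.5)
    return s[:2],r,w.sum()
def near(W,xy,rad,z0,z1):
    P=W.reshape(-1,3); return P[(np.hypot(P[:,0]-xy[0],P[:,1]-xy[1])<rad)&(P[:,2]>z0)&(P[:,2]<z1)]
def rect(P):
    r=cv2.minAreaRect(P[:,:2].astype(np.float32)*1000); return r
E
python3 - <<'E'
from h import *
np.set_printoptions(precision=4,suppress=True)
im,d=shot('top','wedges.png',(150,380,270,530),2.3); W=cloud('top',d); np.save('W0.npy',W)
for n,xy in dict(small=(.532,.003),big=(.247,-.352)).items():
    P=near(W,xy,.16,.004,.06); 
    # restrict via connected component
    P=P[~np.isnan(P[:,0])]; print(n,len(P),rect(P),P[:,2].max())
    t=P[P[:,2]>P[:,2].max()-.006].mean(0); print(' thick centre',t, ' all',P.mean(0))
for rc in [(138,343),(151,398),(187,362),(191,410)]:
    xy=at_z('top',rc,.035)[:2]; P=near(W,xy,.05,.062,.078); print('tube',rc,xy,len(P),circ(P) if len(P)>5 else '')
for n,xy in dict(gauge=(.445,-.159)).items():
    P=near(W,xy,.045,.06,.08); print(n,circ(P),rect(P),np.nanmean(P,0))
P=near(W,(.445,-.159),.06,.006,.02);print('foot',rect(P))
for xy in [(.424,.176),(.532,.169),(.547,.267),(.443,.275)]:
    P=near(W,xy,.04,.045,.08); print('plug',rect(P),P.mean(0),len(P))
P=near(W,(.449,-.334),.14,.025,.04); print('crate',rect(P),P.mean(0))
P=near(W,(.49,.22),.16,.01,.1); 
print('plate+stop',rect(P))
for c in [(.688,.136),(.688,.02)]:
    P=near(W,c,.05,.045,.08); print('candle',P.mean(0),rect(P))
P=near(W,(.49,.22),.2,.042,.049);
E
```

```text
small 4607 ((530.4038696289062, 1.6185760498046875), (315.60821533203125, 316.10748291015625), 58.76836013793945) 0.05995249025121785
 thick centre [0.598  0.0603 0.0559]  all [0.5435 0.0258 0.022 ]
big 3872 ((249.11270141601562, -352.412353515625), (311.8962097167969, 313.0580139160156), 54.0009651184082) 0.052712636072125285
 thick centre [ 0.2695 -0.2746  0.0481]  all [ 0.244  -0.3524  0.024 ]
tube (138, 343) [ 0.6865 -0.0966] 156 (array([ 0.6812, -0.0948]), np.float64(0.030205718419497717), np.int64(156))
tube (151, 398) [ 0.6565 -0.22  ] 156 (array([ 0.6543, -0.2169]), np.float64(0.030002075607868814), np.int64(154))
tube (187, 362) [ 0.5741 -0.137 ] 136 (array([ 0.571 , -0.1356]), np.float64(0.03072962521275687), np.int64(136))
tube (191, 410) [ 0.5649 -0.2441] 160 (array([ 0.5631, -0.2434]), np.float64(0.030902986153721196), np.int64(160))
gauge (array([ 0.4474, -0.1614]), np.float64(0.02318823660621095), np.int64(357)) ((448.0103454589844, -161.63186645507812), (54.60845184326172, 55.80004119873047), 43.520477294921875) [ 0.4472 -0.1609  0.0685]
foot ((441.1596984863281, -153
[... 416 characters left out ...]
705627441406), 56.23701095581055) [0.5458 0.2654 0.0641] 548
plug ((442.52545166015625, 280.3564453125), (54.258155822753906, 54.64944076538086), 64.21698760986328) [0.4418 0.279  0.0642] 554
crate ((487.4739990234375, -333.5614318847656), (224.18309020996094, 160.41317749023438), 84.22541046142578) [ 0.4608 -0.3365  0.0308]
plate+stop ((492.7476501464844, 241.25051879882812), (241.37603759765625, 228.2262420654297), 82.48766326904297)
candle [0.7002 0.146  0.0536] ((700.953857421875, 145.51412963867188), (67.99956512451172, 73.07865905761719), 47.23250961303711)
candle [0.703  0.0222 0.0534] ((702.4702758789062, 22.778833389282227), (73.45205688476562, 69.52409362792969), 82.34971618652344)
```

View pics/wedges.png

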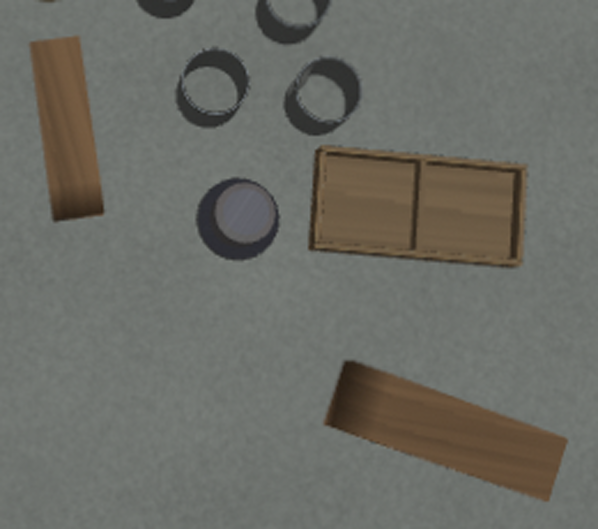

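The small beech wedge at (207,299) is clearly the shorter one. Its heel is at crop (77,215) and its tip at crop (55,40), so that is the one meant. Now the precise fits.

Run:
```python
from h import *
import workcell; print([k for k in dir(workcell) if k[0]!='_'], getattr(workcell,'tip_reach',None))
np.set_printoptions(precision=4,suppress=True)
W=np.load('W0.npy')
def comp(rc,z0,z1):
    m=((W[...,2]>z0)&(W[...,2]<z1)).astype(np.uint8); n,l=cv2.connectedComponents(m); return W[l==l[rc]]
for n,rc in dict(small=(207,299),big=(337,462)).items():
    P=comp(rc,.006,.06); print(n,len(P),rect(P),P[:,2].max())
    H=P[P[:,2]>.028 ]; L=P[P[:,2]<.014]; print(' hi',rect(H),H[:,2].max(),' lo',L.mean(0))
P=comp((217,450-70+26),.024,.045) if False else near(W,(.452,-.334),.115,.024,.04); print(len(P))
m=((W[...,2]>.02)&(W[...,2]<.045)).astype(np.uint8); n,l,s,c=cv2.connectedComponentsWithStats(m)
for i in range(1,n):
    if s[i,4]>150: print('comp',s[i],rect(W[l==i]),np.nanmedian(W[l==i][:,2]))
```

```text
['Unreachable', 'camera', 'camera_info', 'get_obs', 'job_done', 'search_frame', 'spot_point', 'tip_reach'] 0.014
small 1658 ((539.3171997070312, 4.915122985839844), (180.24673461914062, 50.00069046020508), 7.272293567657471) 0.043489927154112706
 hi ((494.3233337402344, -0.7004814147949219), (89.12281799316406, 49.676151275634766), 7.208005905151367) 0.043489927154112706  lo [0.5946 0.0108 0.0101]
big 2985 ((240.18809509277344, -363.86090087890625), (235.66946411132812, 71.90889739990234), 69.28077697753906) 0.052712636072125285
 hi ((252.82589721679688, -323.5224609375), (151.02066040039062, 66.76957702636719), 69.40343475341797) 0.052712636072125285  lo [ 0.2107 -0.4362  0.0103]
911
comp [ 370   53  131   49 4044] ((838.9264526367188, -316.447509765625), (309.1543273925781, 82.91183471679688), 82.76075744628906) 0.028719652771506454
comp [545  62  25  25 153] ((845.7772216796875, -605.4702758789062), (65.02793884277344, 33.1521110534668), 46.73441696166992) 0.03254682394433761
comp [137 100  32  28 173] ((742.20263671875, 328.9295959472656), (40.97749710083008, 77.60096740722656), 
[... 402 characters left out ...]
243164062), (116.36577606201172, 49.96471405029297), 7.25681734085083) 0.030231038430498902
comp [ 406  213   94   53 1019] ((457.2496032714844, -338.6144104003906), (208.0517120361328, 101.97542572021484), 84.45973205566406) 0.030259422232178812
comp [  0 285  14  36 163] ((322.0276184082031, 663.7096557617188), (78.65278625488281, 31.17644691467285), 0.21106140315532684) 0.03134933145780705
comp [ 413  307   80   52 1849] ((249.11895751953125, -333.39398193359375), (172.11819458007812, 66.76465606689453), 69.383544921875) 0.03458641878100077
comp [ 150  342   33   55 1096] ((180.39205932617188, 297.2626953125), (113.13411712646484, 52.32289505004883), 16.13992691040039) 0.03025600830744457
```

```bash
cat >> h.py <<'E'
def plan(wps,start=None):
    # waypoints (x,y,z,heading of tool x, deg) -> one call's shift (cm) and turn each
    if start is None:
        o=get_obs(); q=o['tool_rot']; start=(*o['eef_pos'],np.degrees(2*np.arctan2(q[1],q[0])))
        print('now',np.round(start,4),'j6',np.round(o['joint_pos'][[0,5]],2),'t',round(o['clock'],1),'F',np.round(o['ft_force'],1),'w',round(o['grip_width'],4))
    x,y,z,h=start
    for X,Y,Z,H in wps:
        a=np.radians(h); dx,dy=X-x,Y-y; dh=(H-h+180)%360-180
        t=np.array([dx*np.cos(a)+dy*np.sin(a),dx*np.sin(a)-dy*np.cos(a),z-Z])*100
        print(np.round(t,2).tolist(),'turn',round(-np.radians(dh),3),'len',round(np.linalg.norm(t),1)); x,y,z,h=X,Y,Z,h+dh
E
python3 - <<'E'
from h import *
plan([(.23,-.32,.24,15),(.35,-.16,.2,7.25),(.465,-.005,.15,7.25),(.4649,-.0046,.018,7.25)])
E
```

```text
now [ 0.1294 -0.483   0.2453 14.9997] j6 [-1.31  1.57] t 1.2 F [-0.3 -0.3  0.3] w 0.0856
[13.94, -13.14, 0.53] turn -0.0 len 19.2
[15.73, -12.35, 4.0] turn 0.135 len 20.4
[13.36, -13.92, 5.0] turn -0.0 len 19.9
[-0.0, -0.04, 13.2] turn -0.0 len 13.2
```

>>> arm_command(
  translation=[
    [13.9,-13.1,0.5],
    [13.9,-13.1,0.5],
    [13.9,-13.1,0.5],
    [13.9,-13.1,0.5],
    [13.9,-13.1,0.5],
  ],
  turn=[0,0,0,0,0],
  hand=[0,0,0,0,0],
)

```text
clock: 1.67
eef_pos: [0.2305, -0.3173, 0.2402]
tool_rot: [0.991, 0.131, 0.0, -0.001]
ft_force: [-0.6, 0.6, 0.5]
grip_width: 0.0853
```

>>> arm_command(
  translation=[
    [15.7,-12.3,4],
    [15.7,-12.3,4],
    [15.7,-12.3,4],
    [15.7,-12.3,4],
    [15.7,-12.3,4],
  ],
  turn=[0.135,0.135,0.135,0.135,0.135],
  hand=[0,0,0,0,0],
)

```text
clock: 2.08
eef_pos: [0.3487, -0.1617, 0.201]
tool_rot: [0.998, 0.063, 0.001, 0.0]
ft_force: [0.2, -0.4, -0.2]
grip_width: 0.0852
```

>>> arm_command(
  translation=[
    [13.4,-13.9,5],
    [13.4,-13.9,5],
    [13.4,-13.9,5],
    [13.4,-13.9,5],
    [13.4,-13.9,5],
  ],
  turn=[0,0,0,0,0],
  hand=[0,0,0,0,0],
)

```text
clock: 2.5
eef_pos: [0.4645, -0.0058, 0.1503]
tool_rot: [0.998, 0.064, 0.0, -0.0]
ft_force: [0.2, -0.6, 0.1]
grip_width: 0.0855
```

Run:
```python
from h import *
plan([(.4649,-.0046,.018,7.25)])
im,d=shot('side','s1.png',(150,330,150,450),2)
```

```text
now [ 4.6450e-01 -5.8000e-03  1.5030e-01  7.3753e+00] j6 [-0.01  3.  ] t 2.5 F [ 0.2 -0.6  0.1] w 0.0855
[0.05, -0.12, 13.23] turn 0.002 len 13.2
```

View pics/s1.png

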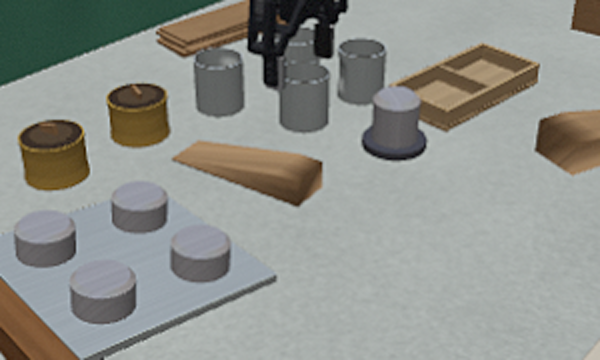

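The wedge hasn't moved (heel at crop (185,310)) and the open jaws are above it. I'll descend, grip, lift 8 cm, move clear of the plate and turn.

>>> arm_command(
  translation=[
    [0,-0.1,4],
    [0,-0.1,8],
    [0,-0.1,12],
    [0,-0.1,13.2],
    [0,-0.1,13.2],
  ],
  turn=[0,0,0,0,0],
  hand=[0,0,0,0,0],
)

```text
clock: 2.97
eef_pos: [0.4593, -0.0076, 0.0153]
tool_rot: [0.998, 0.063, -0.004, -0.0]
ft_force: [-0.4, 0.3, 0.5]
grip_width: 0.0857
```

>>> arm_command(
  translation=[
    [0,0,0],
    [0,0,0],
    [0,0,0],
    [0,0,0],
    [0,0,0],
  ],
  turn=[0,0,0,0,0],
  hand=[1,1,1,1,1],
)

```text
clock: 3.38
eef_pos: [0.4652, -0.0076, 0.0211]
tool_rot: [0.998, 0.063, 0.002, 0.0]
ft_force: [-0.5, -0.4, 7.8]
grip_width: 0.0489
```

>>> arm_command(
  translation=[
    [0,0,0],
    [0,0,0],
    [0,0,0],
    [0,0,0],
    [0,0,0],
  ],
  turn=[0,0,0,0,0],
  hand=[1,1,1,1,1],
)

```text
clock: 3.8
eef_pos: [0.4652, -0.0076, 0.0211]
tool_rot: [0.998, 0.063, 0.003, 0.0]
ft_force: [-0.9, 0.1, 6.3]
grip_width: 0.0489
```

>>> arm_command(
  translation=[
    [0,0,-2],
    [0,0,-4],
    [0,0,-6],
    [0,0,-8],
    [0,0,-8],
  ],
  turn=[0,0,0,0,0],
  hand=[1,1,1,1,1],
)

```text
clock: 4.22
eef_pos: [0.4661, -0.0076, 0.1033]
tool_rot: [0.998, 0.063, 0.004, 0.0]
ft_force: [1.2, -0.3, -1.1]
grip_width: 0.0491
```

Run:
```python
from h import *
plan([(.4509,-.0611,.098,37),(.4509,-.0611,.098,67),(.4509,-.0611,.098,82.5),(.4509,-.0611,.019,82.5)])
```

```text
now [ 0.4661 -0.0076  0.1033  7.2603] j6 [-0.02  3.  ] t 4.2 F [ 1.2 -0.3 -1.1] w 0.0491
[-2.19, 5.11, 0.53] turn -0.519 len 5.6
[0.0, 0.0, 0.0] turn -0.524 len 0.0
[0.0, 0.0, 0.0] turn -0.271 len 0.0
[0.0, 0.0, 7.9] turn -0.0 len 7.9
```

>>> arm_command(
  translation=[
    [-0.5,1,0],
    [-1,2,0],
    [-1.5,3,0],
    [-2,4,0],
    [-2.2,5.1,0],
  ],
  turn=[-0.12,-0.24,-0.36,-0.48,-0.519],
  hand=[1,1,1,1,1],
)

```text
clock: 4.63
eef_pos: [0.4465, -0.0612, 0.0984]
tool_rot: [0.948, 0.32, -0.001, -0.0]
ft_force: [-0.5, -0.5, -1.0]
grip_width: 0.0489
```

>>> arm_command(
  translation=[
    [0,0,0],
    [0,0,0],
    [0,0,0],
    [0,0,0],
    [0,0,0],
  ],
  turn=[-0.12,-0.24,-0.36,-0.48,-0.524],
  hand=[1,1,1,1,1],
)

```text
clock: 5.05
eef_pos: [0.4473, -0.061, 0.0984]
tool_rot: [0.833, 0.554, -0.0, -0.0]
ft_force: [0.4, 0.3, -1.0]
grip_width: 0.0493
```

>>> arm_command(
  translation=[
    [0,0,0],
    [0,0,0],
    [0,0,0],
    [0,0,0],
    [0,0,0],
  ],
  turn=[-0.1,-0.2,-0.271,-0.271,-0.271],
  hand=[1,1,1,1,1],
)

```text
clock: 5.47
eef_pos: [0.4474, -0.061, 0.0986]
tool_rot: [0.752, 0.659, -0.0, -0.0]
ft_force: [0.0, -1.0, -1.7]
grip_width: 0.049
```

Run:
```python
from h import *
plan([(.4509,-.0611,.021,82.5)])
im,d=shot('top'); W=cloud('top',d)
np.set_printoptions(precision=4,suppress=True)
P=near(W,(.463,.05),.14,.07,.14)
P=near(W,(.4575,.02),.09,.055,.11);print('held',rect(P))
```

```text
now [ 4.47400e-01 -6.10000e-02  9.86000e-02  8.24364e+01] j6 [-0.14  1.57] t 5.5 F [ 0.  -1.  -1.7] w 0.049
[0.03, 0.35, 7.76] turn -0.001 len 7.8
held ((459.63006591796875, 45.11823272705078), (120.5546646118164, 50.806358337402344), 83.1863784790039)
```

>>> arm_command(
  translation=[
    [0,0.5,2],
    [0,0.5,4],
    [0,0.5,6],
    [0,0.5,7.4],
    [0,0.5,7.8],
  ],
  turn=[0,0,0,0,0],
  hand=[1,1,1,1,1],
)

```text
clock: 5.93
eef_pos: [0.4515, -0.0614, 0.0208]
tool_rot: [0.752, 0.659, -0.001, -0.001]
ft_force: [-11.6, 1.4, 48.0]
grip_width: 0.0491
```

Run:
```python
from h import *
plan([(.475-.055*.1305,.1223-.055*.9914,.021,82.5)])
im,d=shot('top'); W=cloud('top',d)
m=((W[...,2]>.005)&(W[...,2]<.038)).astype(np.uint8)
for x in (.45,.46,.47,.48,.49):
    P=near(W,(.4575,.03),.075,.005,.04)
print('wedge',rect(P))
im,d=shot('side','s2.png',(180,330,150,350),3)
```

```text
now [ 4.51500e-01 -6.14000e-02  2.08000e-02  8.25114e+01] j6 [-0.14  1.57] t 5.9 F [-11.6   1.4  48. ] w 0.0491
[13.02, -0.06, -0.02] turn 0.0 len 13.0
wedge ((450.64208984375, 41.15409469604492), (129.66171264648438, 124.04560089111328), 13.24644660949707)
```

View pics/s2.png

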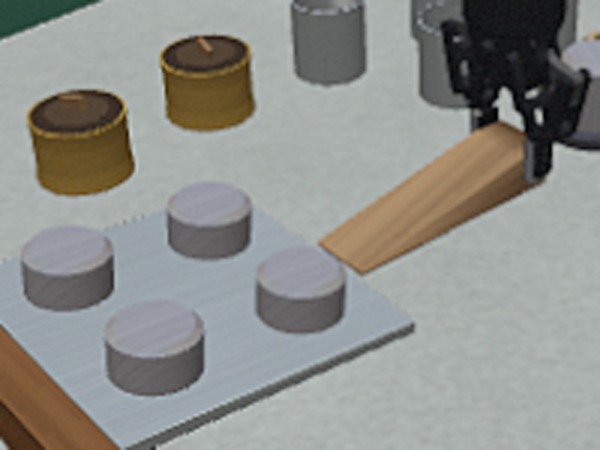

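The wedge tip, at crop (255,345), is in front of the middle of the low edge, but I'm pressing on the bench with 48 N. I'll ease up before pushing.

>>> arm_command(
  translation=[
    [0,0,-0.2],
    [0,0,-0.2],
  ],
  turn=[0,0],
  hand=[1,1],
)

```text
clock: 6.2
eef_pos: [0.4531, -0.0617, 0.0233]
tool_rot: [0.752, 0.659, 0.0, 0.0]
ft_force: [0.4, -0.3, -1.2]
grip_width: 0.0488
```

>>> arm_command(
  translation=[
    [0.5,0,0.1],
    [1.5,0,0.1],
    [2.5,0,0.1],
    [3.5,0,0.1],
    [4.5,0,0.1],
  ],
  turn=[0,0,0,0,0],
  hand=[1,1,1,1,1],
)

```text
clock: 6.62
eef_pos: [0.4583, -0.0173, 0.0219]
tool_rot: [0.752, 0.66, -0.002, 0.001]
ft_force: [-0.4, -8.2, -0.1]
grip_width: 0.0492
```

>>> arm_command(
  translation=[
    [1,0,0],
    [2,0,0],
    [3,0,0],
    [4,0,0],
    [4,0,0],
  ],
  turn=[0,0,0,0,0],
  hand=[1,1,1,1,1],
)

```text
clock: 7.03
eef_pos: [0.4634, 0.0238, 0.0217]
tool_rot: [0.751, 0.66, -0.001, 0.0]
ft_force: [0.7, -2.8, -2.2]
grip_width: 0.0487
```

```bash
cat >> h.py <<'E'
def platefit(W):
    o=[]
    for a in (-1,1):
        for b in (-1,1):
            c=np.array([.4887,.2259])+.0525*a*np.array([.9914,-.1305])+.0525*b*np.array([.1305,.9914])-.002*np.array([.13,.99])
            P=near(W,c,.02,.04,.09); o.append((a,b,np.round(np.median(P,0),4),len(P)))
    return o
E
python3 - <<'E'
from h import *
plan([(.475-.055*.1305,.1223-.055*.9914,.021,82.5)])
im,d=shot('top'); W=cloud('top',d)
print(*platefit(W),sep='\n'); print(*platefit(np.load('W0.npy')),sep='\n')
E
```

```text
now [4.63400e-01 2.38000e-02 2.17000e-02 8.26386e+01] j6 [0.05 1.75] t 7.0 F [ 0.7 -2.8 -2.2] w 0.0487
[4.41, -0.13, 0.07] turn 0.002 len 4.4
(-1, -1, array([0.4293, 0.1786, 0.062 ]), 278)
(-1, 1, array([0.4429, 0.2831, 0.067 ]), 271)
(1, -1, array([0.5331, 0.1647, 0.0621]), 273)
(1, 1, array([0.5468, 0.2693, 0.0669]), 272)
(-1, -1, array([0.4297, 0.1788, 0.0551]), 273)
(-1, 1, array([0.4427, 0.2831, 0.0658]), 274)
(1, -1, array([0.5335, 0.1652, 0.055 ]), 267)
(1, 1, array([0.5467, 0.2693, 0.0659]), 273)
```

>>> arm_command(
  translation=[
    [1,0,0],
    [2,0,0],
    [3,0,0],
    [4,0,0],
    [4.2,0,0],
  ],
  turn=[0,0,0,0,0],
  hand=[1,1,1,1,1],
)

```text
clock: 7.5
eef_pos: [0.4682, 0.064, 0.0214]
tool_rot: [0.751, 0.66, -0.002, 0.0]
ft_force: [-0.6, -7.7, -3.2]
grip_width: 0.0491
```

Run:
```python
from h import *
plan([(.475-.055*.1305,.1223-.055*.9914,.021,82.5)])
im,d=shot('top'); W=cloud('top',d)
print(*platefit(W),sep='\n')
```

```text
now [4.68200e-01 6.40000e-02 2.14000e-02 8.25614e+01] j6 [0.14 1.84] t 7.5 F [-0.6 -7.7 -3.2] w 0.0491
[0.37, -0.09, 0.04] turn 0.001 len 0.4
(-1, -1, array([0.4305, 0.1801, 0.0679]), 238)
(-1, 1, array([0.4441, 0.2828, 0.0683]), 270)
(1, -1, array([0.5337, 0.1704, 0.0675]), 167)
(1, 1, array([0.5475, 0.269 , 0.0683]), 260)
```

>>> arm_command(
  translation=[
    [0.2,0,0],
    [0.5,0,0],
    [0.5,0,0],
    [0.5,0,0],
  ],
  turn=[0,0,0,0],
  hand=[1,1,1,1],
)

```text
clock: 7.88
eef_pos: [0.4686, 0.0684, 0.0212]
tool_rot: [0.752, 0.659, -0.002, 0.0]
ft_force: [-1.0, -5.5, -3.4]
grip_width: 0.0491
```

>>> arm_command(
  translation=[
    [0,0,0],
    [0,0,0],
    [0,0,0],
    [0,0,0],
    [0,0,0],
  ],
  turn=[0,0,0,0,0],
  hand=[0,0,0,0,0],
)

```text
clock: 8.3
eef_pos: [0.4701, 0.0697, 0.0222]
tool_rot: [0.751, 0.66, 0.0, 0.0]
ft_force: [-0.2, -0.2, -0.7]
grip_width: 0.0854
```

>>> arm_command(
  translation=[
    [0,0,-2],
    [0,0,-5],
    [0,0,-8],
    [0,0,-11],
    [0,0,-14],
  ],
  turn=[0,0,0,0,0],
  hand=[0,0,0,0,0],
)

```text
clock: 8.72
eef_pos: [0.4695, 0.0695, 0.1634]
tool_rot: [0.751, 0.66, 0.0, -0.0]
ft_force: [-0.5, -0.7, -0.3]
grip_width: 0.0853
```

Run:
```python
from h import *
plan([(.46,-.08,.165,82.5)])
```

```text
now [4.69500e-01 6.95000e-02 1.63400e-01 8.25649e+01] j6 [0.15 1.85] t 8.7 F [-0.5 -0.7 -0.3] w 0.0853
[-14.95, 0.99, -0.16] turn 0.001 len 15.0
```

>>> arm_command(
  translation=[
    [-3,0,0],
    [-6,0,0],
    [-9,0,0],
    [-12,0,0],
    [-14,0,0],
  ],
  turn=[0,0,0,0,0],
  hand=[0,0,0,0,0],
)

```text
clock: 9.13
eef_pos: [0.4512, -0.0713, 0.1622]
tool_rot: [0.752, 0.659, 0.0, 0.0]
ft_force: [0.4, 0.0, 0.3]
grip_width: 0.0858
```

```bash
cat >> h.py <<'E'
def tubes(W,cs,z0=.062,z1=.078):
    for xy in cs:
        P=near(W,xy,.045,z0,z1)
        if len(P)>20:
            c=P[:,:2].mean(0); P=near(W,c,.04,z0,z1); r=circ(P); print('tube',np.round(r[0],4),round(r[1],4),r[2],len(P),np.round(np.median(P[:,2]),4))
        else: print('tube ?',xy,len(P))
E
python3 - <<'E'
from h import *
plan([(.5,-.1,.165,82.5)])
im,d=shot('top'); W=cloud('top',d)
print(*platefit(W),sep='\n')
tubes(W,[(.6812,-.0948),(.6543,-.2169),(.571,-.1356),(.5631,-.2434)])
P=near(W,(.4474,-.161),.04,.06,.08); print(rect(P))
P=near(W,(.4474,-.161),.04,.06,.08); print(rect(np.load('W0.npy')[240:244,370:380].reshape(-1,3)) )
shot('side','s3.png',(150,330,150,450),2)
E
```

```text
now [ 4.51200e-01 -7.13000e-02  1.62200e-01  8.24949e+01] j6 [-0.16  1.55] t 9.1 F [0.4 0.  0.3] w 0.0858
[-2.2, 5.21, -0.28] turn -0.0 len 5.7
(-1, -1, array([0.429 , 0.1789, 0.0683]), 271)
(-1, 1, array([0.4424, 0.2829, 0.0684]), 267)
(1, -1, array([0.5338, 0.1656, 0.0684]), 268)
(1, 1, array([0.5476, 0.2692, 0.0687]), 265)
tube [ 0.6343 -0.0883] 0.0301 80 80 0.0687
tube [ 0.6545 -0.2168] 0.03 154 155 0.0687
tube ? (0.571, -0.1356) 0
tube [ 0.5631 -0.2433] 0.031 152 152 0.0694
((441.81353759765625, -187.6957550048828), (3.28902530670166, 19.61933135986328), 76.35734558105469)
((448.2333068847656, -158.0721893310547), (7.515694618225098, 20.14930534362793), 0.84331214427948)
```

View pics/s3.png

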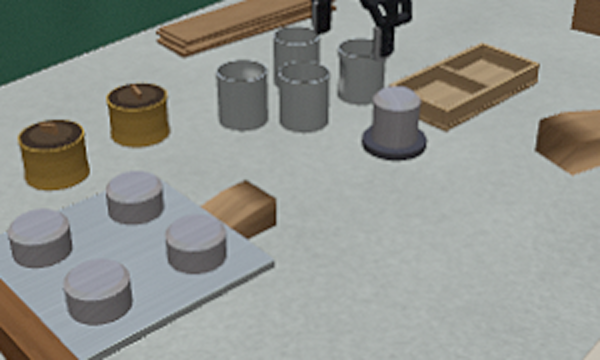

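The plate reads level: all plug tops are at 68.3 to 68.7 mm. The back-left tube was knocked to about (0.634, -0.088), crop (240,95). I'll take tube C at (0.571, -0.136) first, with the jaws set across the line to that tube.

Run:
```python
from h import *
plan([(.571,-.1356,.162,60),(.571,-.1356,.162,37),(.571,-.1356,.056,37)])
plan([(.571,-.1356,.15,37),(.448,-.1616,.15,37),(.448,-.1616,.116,37)],(.571,-.1356,.056,37))
```

```text
now [ 4.51200e-01 -7.18000e-02  1.62100e-01  8.23025e+01] j6 [-0.16  1.55] t 9.2 F [-0.1 -0.1  0.1] w 0.0859
[-4.72, 12.72, 0.01] turn 0.389 len 13.6
[0.0, 0.0, 0.0] turn 0.401 len 0.0
[0.0, 0.0, 10.6] turn -0.0 len 10.6
[0.0, 0.0, -9.4] turn -0.0 len 9.4
[-11.39, -5.33, 0.0] turn -0.0 len 12.6
[0.0, 0.0, 3.4] turn -0.0 len 3.4
```

>>> arm_command(
  translation=[
    [-1.2,3.2,0],
    [-2.4,6.4,0],
    [-3.6,9.6,0],
    [-4.7,12.7,0],
    [-4.7,12.7,0],
  ],
  turn=[0.1,0.2,0.3,0.389,0.389],
  hand=[0,0,0,0,0],
)

```text
clock: 9.65
eef_pos: [0.5766, -0.1341, 0.1607]
tool_rot: [0.866, 0.501, 0.001, 0.001]
ft_force: [2.0, 0.1, -0.3]
grip_width: 0.0849
```

>>> arm_command(
  translation=[
    [0,0,0],
    [0,0,0],
    [0,0,0],
    [0,0,0],
    [0,0,0],
  ],
  turn=[0.1,0.2,0.3,0.4,0.4],
  hand=[0,0,0,0,0],
)

```text
clock: 10.07
eef_pos: [0.5713, -0.1313, 0.1617]
tool_rot: [0.947, 0.32, -0.0, -0.0]
ft_force: [0.1, 0.7, 0.4]
grip_width: 0.0856
```

Run:
```python
from h import *
plan([(.571,-.1356,.056,37)])
im,d=shot('top'); W=cloud('top',d)
tubes(W,[(.634,-.09)])
P=near(W,(.4474,-.161),.04,.06,.08); print(rect(P),P.mean(0))
```

```text
now [ 0.5713 -0.1313  0.1617 37.3462] j6 [-0.23  2.26] t 10.1 F [0.1 0.7 0.4] w 0.0856
[-0.29, 0.32, 10.57] turn 0.006 len 10.6
tube [ 0.6332 -0.0882] 0.0308 125 125 0.0689
((0.0, 0.0), (0.0, 0.0), 0.0) [nan nan nan]<stdin>:5: RuntimeWarning: Mean of empty slice.
  ret = um.true_divide(
```

>>> arm_command(
  translation=[
    [-0.3,0.3,3],
    [-0.3,0.3,6],
    [-0.3,0.3,9],
    [-0.3,0.3,10.6],
    [-0.3,0.3,10.6],
  ],
  turn=[0,0,0,0,0],
  hand=[0,0,0,0,0],
)

```text
clock: 10.53
eef_pos: [0.5673, -0.1353, 0.0514]
tool_rot: [0.947, 0.322, -0.004, -0.003]
ft_force: [-0.1, -0.1, 0.5]
grip_width: 0.0858
```

>>> arm_command(
  translation=[
    [0,0,0],
    [0,0,0],
    [0,0,0],
    [0,0,0],
    [0,0,0],
  ],
  turn=[0,0,0,0,0],
  hand=[1,1,1,1,1],
)

```text
clock: 10.95
eef_pos: [0.5725, -0.137, 0.058]
tool_rot: [0.947, 0.32, 0.002, 0.001]
ft_force: [-0.1, -0.2, 5.5]
grip_width: 0.0617
```

>>> arm_command(
  translation=[
    [0,0,0],
    [0,0,-2.5],
    [0,0,-5],
    [0,0,-7.5],
    [0,0,-9.4],
  ],
  turn=[0,0,0,0,0],
  hand=[1,1,1,1,1],
)

```text
clock: 11.37
eef_pos: [0.5712, -0.1369, 0.152]
tool_rot: [0.947, 0.32, 0.001, 0.0]
ft_force: [0.2, -0.5, -0.6]
grip_width: 0.0616
```

Run:
```python
from h import *
plan([(.448,-.1616,.15,37),(.448,-.1616,.116,37)])
```

```text
now [ 0.5712 -0.1369  0.152  37.3519] j6 [-0.24  2.25] t 11.4 F [ 0.2 -0.5 -0.6] w 0.0616
[-11.29, -5.51, 0.2] turn 0.006 len 12.6
[0.0, 0.0, 3.4] turn -0.0 len 3.4
```

>>> arm_command(
  translation=[
    [-3,-1.5,0],
    [-6,-3,0],
    [-9,-4.5,0],
    [-11.3,-5.5,0],
    [-11.3,-5.5,0],
  ],
  turn=[0,0,0,0,0],
  hand=[1,1,1,1,1],
)

```text
clock: 11.78
eef_pos: [0.442, -0.1616, 0.1495]
tool_rot: [0.948, 0.319, -0.003, -0.001]
ft_force: [-0.8, -0.5, -1.9]
grip_width: 0.0619
```

>>> arm_command(
  translation=[
    [0,0,0],
    [0,0,0],
    [0,0,0],
  ],
  turn=[0,0,0],
  hand=[1,1,1],
)

```text
clock: 12.03
eef_pos: [0.4489, -0.1617, 0.1502]
tool_rot: [0.947, 0.32, 0.001, 0.0]
ft_force: [-0.4, -0.3, -1.1]
grip_width: 0.0618
```

Run:
```python
from h import *
plan([(.448,-.1616,.116,37)])
im,d=shot('side','s4.png',(130,270,270,420),4); W=cloud('side',d)
```

```text
now [ 0.4489 -0.1617  0.1502 37.3762] j6 [-0.35  2.14] t 12.0 F [-0.4 -0.3 -1.1] w 0.0618
[-0.07, -0.06, 3.42] turn 0.007 len 3.4
```

View pics/s4.png

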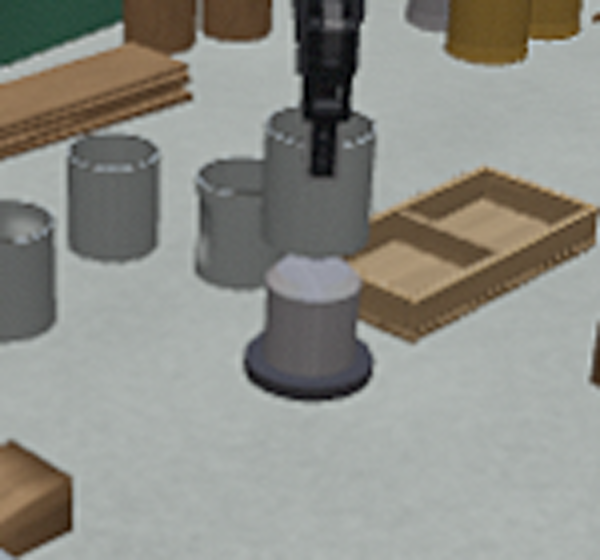

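```bash
cat >> h.py <<'E'
from scipy.optimize import least_squares
def cyl(W,xy,r,z0,z1):
    P=near(W,xy,.05,z0,z1); P=P[~np.isnan(P[:,0])]
    s=least_squares(lambda c:np.hypot(P[:,0]-c[0],P[:,1]-c[1])-r,xy,loss='soft_l1',f_scale=.001)
    return np.round(s.x,4),len(P),np.round(np.median(abs(s.fun)),4)
E
python3 - <<'E'
from h import *
im,d=shot('side'); W=cloud('side',d)
print('tube',cyl(W,(.449,-.162),.032,.095,.125),'plug',cyl(W,(.448,-.1616),.02825,.02,.06))
E
```

```text
tube (array([ 0.4506, -0.1604]), 321, np.float64(0.0009)) plug (array([ 0.4503, -0.1614]), 345, np.float64(0.0008))
```

>>> arm_command(
  translation=[
    [-0.1,0.1,1],
    [-0.1,0.1,2],
    [-0.1,0.1,3],
    [-0.1,0.1,3.4],
    [-0.1,0.1,3.4],
  ],
  turn=[0,0,0,0,0],
  hand=[1,1,1,1,1],
)

```text
clock: 12.55
eef_pos: [0.4472, -0.1625, 0.1147]
tool_rot: [0.947, 0.32, -0.001, -0.001]
ft_force: [0.4, 0.4, -1.1]
grip_width: 0.0619
```

>>> arm_command(
  translation=[
    [0,0,0],
    [0,0,0],
    [0,0,0],
    [0,0,0],
    [0,0,0],
  ],
  turn=[0,0,0,0,0],
  hand=[0,0,0,0,0],
)

```text
clock: 12.97
eef_pos: [0.4478, -0.1631, 0.1164]
tool_rot: [0.947, 0.32, 0.0, 0.0]
ft_force: [-1.3, -0.1, 0.3]
grip_width: 0.0856
```

>>> arm_command(
  translation=[
    [0,0,-2],
    [0,0,-4],
    [0,0,-6],
    [0,0,-7],
    [0,0,-7],
  ],
  turn=[0,0,0,0,0],
  hand=[0,0,0,0,0],
)

```text
clock: 13.38
eef_pos: [0.4493, -0.1637, 0.1888]
tool_rot: [0.947, 0.32, 0.002, 0.002]
ft_force: [0.4, -1.1, -0.3]
grip_width: 0.085
```

```bash
cat >> h.py <<'E'
def gauged():
    im,d=camera('side'); W=cloud('side',d); P=near(W,(.4495,-.161),.035,.006,.16)
    print('side: max z',np.round(np.nanpercentile(P[:,2],[50,90,98]),4))
    P=near(W,(.4495,-.161),.036,.006,.16); r=np.hypot(P[:,0]-.4503,P[:,1]+.1612); Q=P[(r>.0302)&(P[:,2]>.006)]
    print(' tube-wall z range',np.round(np.percentile(Q[:,2],[1,3,10,97,99]),4),len(Q))
    return W
E
python3 - <<'E'
from h import *
W=gauged(); print(cyl(W,(.45,-.161),.032,.085,.105),cyl(W,(.45,-.161),.032,.03,.075)); plan([])
E
```

```text
side: max z [0.0593 0.0792 0.0823]
 tube-wall z range [0.0111 0.0118 0.0151 0.0815 0.0826] 718
(array([ 0.45 , -0.161]), 0, np.float64(nan)) (array([ 0.4493, -0.1615]), 586, np.float64(0.0012))
now [ 0.4484 -0.1634  0.1873 37.3403] j6 [-0.35  2.14] t 13.4 F [-0.2 -0.1 -0.4] w 0.0856
  return _methods._mean(a, axis=axis, dtype=dtype,
  ret = ret.dtype.type(ret / rcount)
```

Tube C is sound: its wall spans z = 12 to 82 mm, so it is right down on the foot. Next I'll measure plugs 3 and 4 and plan the transfer.

Run:
```python
from h import *
im,d=shot('top'); W=cloud('top',d)
for n,c in dict(p3=(.442,.279),p4=(.547,.2665),p1=(.4293,.177),p2=(.534,.164)).items():
    P=near(W,c,.038,.055,.08); print(n,rect(P),np.round(np.nanmedian(P[:,2]),4))
tubes(W,[(.634,-.09),(.6545,-.2168),(.5631,-.2433)])
plan([(.4478,-.1631,.070,37)])
plan([(.4478,-.1631,.2,37),(.44,-.02,.2,60),(.48,.13,.2,82.5),(.547,.2665,.17,82.5)],(.4478,-.1631,.07,37))
```

```text
p3 ((443.66558837890625, 286.8534240722656), (56.34828186035156, 54.44155502319336), 63.37195587158203) 0.0677
p4 ((547.524658203125, 271.761962890625), (54.92504119873047, 54.5189208984375), 13.43971061706543) 0.0676
p1 ((429.5821228027344, 182.0633087158203), (56.30690383911133, 53.215248107910156), 1.9150900840759277) 0.0677
p2 ((533.5578002929688, 168.48312377929688), (56.22340393066406, 52.658775329589844), 1.0625486373901367) 0.0674
tube [ 0.6331 -0.0882] 0.0308 154 154 0.0693
tube [ 0.6547 -0.2164] 0.0298 131 132 0.0689
tube ? (0.5631, -0.2433) 0
now [ 0.4476 -0.1631  0.1861 37.3425] j6 [-0.35  2.14] t 13.5 F [ 0.4 -0.5 -0. ] w 0.0858
[0.01, 0.01, 11.61] turn 0.006 len 11.6
[0.0, 0.0, -13.0] turn -0.0 len 13.0
[7.99, -11.9, 0.0] turn -0.401 len 14.3
[14.99, -4.04, 0.0] turn -0.393 len 15.5
[14.41, 4.86, 3.0] turn -0.0 len 15.5
```

>>> arm_command(
  translation=[
    [0,0,3],
    [0,0,6],
    [0,0,9],
    [0,0,11.5],
    [0,0,11.5],
  ],
  turn=[0,0,0,0,0],
  hand=[0,0,0,0,0],
)

```text
clock: 13.9
eef_pos: [0.4423, -0.1611, 0.0651]
tool_rot: [0.947, 0.32, -0.005, -0.004]
ft_force: [-0.1, 0.6, 0.1]
grip_width: 0.0856
```

>>> arm_command(
  translation=[
    [0,0,0],
    [0,0,0],
    [0,0,0],
    [0,0,0],
    [0,0,0],
  ],
  turn=[0,0,0,0,0],
  hand=[1,1,1,1,1],
)

```text
clock: 14.32
eef_pos: [0.4486, -0.1634, 0.0722]
tool_rot: [0.947, 0.32, 0.001, 0.001]
ft_force: [0.2, -0.4, 2.0]
grip_width: 0.0614
```

>>> arm_command(
  translation=[
    [0,0,-1],
    [0,0,-4],
    [0,0,-7],
    [0,0,-10],
    [0,0,-13],
  ],
  turn=[0,0,0,0,0],
  hand=[1,1,1,1,1],
)

```text
clock: 14.73
eef_pos: [0.4474, -0.163, 0.2029]
tool_rot: [0.947, 0.32, 0.0, 0.0]
ft_force: [0.5, -0.1, -2.1]
grip_width: 0.0615
```

>>> arm_command(
  translation=[
    [2,-3,0],
    [4,-6,0],
    [6,-9,0],
    [8,-11.9,0],
    [8,-11.9,0],
  ],
  turn=[-0.1,-0.2,-0.3,-0.4,-0.4],
  hand=[1,1,1,1,1],
)

```text
clock: 15.15
eef_pos: [0.4384, -0.015, 0.2017]
tool_rot: [0.862, 0.506, 0.001, -0.001]
ft_force: [0.1, -0.3, -0.2]
grip_width: 0.0616
```

>>> arm_command(
  translation=[
    [3,-0.8,0],
    [6,-1.6,0],
    [9,-2.4,0],
    [12,-3.2,0],
    [15,-4,0],
  ],
  turn=[-0.08,-0.16,-0.24,-0.32,-0.4],
  hand=[1,1,1,1,1],
)

```text
clock: 15.57
eef_pos: [0.4791, 0.1314, 0.2016]
tool_rot: [0.747, 0.665, 0.001, 0.0]
ft_force: [0.6, 0.5, -1.8]
grip_width: 0.0615
```

Run:
```python
from h import *
plan([(.5476,.2724,.17,82.5)])
```

```text
now [ 0.4791  0.1314  0.2016 83.3566] j6 [0.27 1.95] t 15.6 F [ 0.6  0.5 -1.8] w 0.0615
[14.8, 5.17, 3.16] turn 0.015 len 16.0
```

>>> arm_command(
  translation=[
    [3,1,0.6],
    [6,2,1.2],
    [9,3,1.8],
    [12,4.2,2.4],
    [14.8,5.2,3.1],
  ],
  turn=[0,0,0,0,0],
  hand=[1,1,1,1,1],
)

```text
clock: 15.98
eef_pos: [0.5489, 0.2725, 0.1703]
tool_rot: [0.748, 0.664, 0.001, 0.0]
ft_force: [1.1, 0.5, -0.5]
grip_width: 0.0614
```

>>> arm_command(
  translation=[
    [0,0,0],
    [0,0,0],
    [0,0,0],
  ],
  turn=[0,0,0],
  hand=[1,1,1],
)

```text
clock: 16.23
eef_pos: [0.5475, 0.2704, 0.1699]
tool_rot: [0.748, 0.664, -0.001, 0.0]
ft_force: [0.3, 0.5, -1.1]
grip_width: 0.0615
```

Run:
```python
from h import *
plan([(.5476,.2724,.135,82.5)])
im,d=shot('side'); W=cloud('side',d)
print('tube',cyl(W,(.5496,.274),.032,.12,.15),'plug',cyl(W,(.5496,.274),.02825,.04,.06))
print('p3',cyl(W,(.4455,.287),.02825,.04,.06))
```

```text
now [ 0.5475  0.2704  0.1699 83.1578] j6 [0.46 2.15] t 16.2 F [ 0.3  0.5 -1.1] w 0.0615
[0.2, -0.02, 3.49] turn 0.011 len 3.5
tube (array([0.5493, 0.2699]), 529, np.float64(0.0006)) plug (array([0.5497, 0.2725]), 272, np.float64(0.0007))
p3 (array([0.4452, 0.2864]), 308, np.float64(0.0006))
```

>>> arm_command(
  translation=[
    [0.25,0,0.5],
    [0.25,0,2],
    [0.25,0,3.5],
    [0.25,0,4.7],
    [0.25,0,5.3],
  ],
  turn=[0,0,0,0,0],
  hand=[1,1,1,1,1],
)

```text
clock: 16.7
eef_pos: [0.5471, 0.2721, 0.1157]
tool_rot: [0.748, 0.663, -0.001, -0.0]
ft_force: [-0.4, -0.5, -2.3]
grip_width: 0.0616
```

>>> arm_command(
  translation=[
    [0,0,0],
    [0,0,0],
    [0,0,0],
    [0,0,0],
    [0,0,0],
  ],
  turn=[0,0,0,0,0],
  hand=[0,0,0,0,0],
)

```text
clock: 17.12
eef_pos: [0.5487, 0.2738, 0.1181]
tool_rot: [0.748, 0.664, 0.001, 0.0]
ft_force: [-0.2, 0.1, 0.2]
grip_width: 0.0854
```

>>> arm_command(
  translation=[
    [0,0,-2],
    [0,0,-4],
    [0,0,-6],
    [0,0,-8],
    [0,0,-8],
  ],
  turn=[0,0,0,0,0],
  hand=[0,0,0,0,0],
)

```text
clock: 17.53
eef_pos: [0.5505, 0.2748, 0.2025]
tool_rot: [0.748, 0.664, 0.005, 0.001]
ft_force: [1.4, 0.2, 0.5]
grip_width: 0.0853
```

Run:
```python
from h import *
plan([(.5,.1,.2,83),(.545,-.08,.2,60),(.5631,-.2433,.2,37),(.5631,-.2433,.058,37)])
im,d=shot('top'); W=cloud('top',d)
im,d=shot('side'); S=cloud('side',d)
P=near(S,(.5497,.2725),.036,.03,.16); print('tube z',np.round(np.nanpercentile(P[:,2],[1,90,98,99]),4)); print(*platefit(W),sep='\n')
tubes(W,[(.633,-.0882),(.6545,-.2168),(.5631,-.2433)])
```

```text
now [ 0.5505  0.2748  0.2025 83.1873] j6 [0.46 2.15] t 17.5 F [1.4 0.2 0.5] w 0.0853
[-17.95, -2.94, 0.25] turn 0.003 len 18.2
[-17.32, 6.66, 0.0] turn 0.401 len 18.6
[-13.24, 9.73, 0.0] turn 0.401 len 16.4
[0.0, 0.0, 14.2] turn -0.0 len 14.2
tube z [0.0366 0.1049 0.1079 0.1084]
(-1, -1, array([0.4297, 0.1786, 0.0683]), 268)
(-1, 1, array([nan, nan, nan]), 0)
(1, -1, array([0.5337, 0.1653, 0.0683]), 270)
(1, 1, array([0.5483, 0.2706, 0.0688]), 239)
tube [ 0.6331 -0.0883] 0.0309 162 162 0.0693
tube [ 0.6546 -0.217 ] 0.0299 148 149 0.0686
tube [ 0.5631 -0.2433] 0.031 156 157 0.0687
  return _methods._mean(a, axis=axis, dtype=dtype,
  ret = um.true_divide(
```

Tube C is home on plug 4, with its wall at 36 to 108 mm, and the plate is still level. Next is tube D.

>>> arm_command(
  translation=[
    [-3.6,-0.6,0],
    [-7.2,-1.2,0],
    [-10.8,-1.8,0],
    [-14.4,-2.4,0],
    [-18,-2.9,0.2],
  ],
  turn=[0,0,0,0,0],
  hand=[0,0,0,0,0],
)

```text
clock: 18.05
eef_pos: [0.4963, 0.0968, 0.1937]
tool_rot: [0.748, 0.664, -0.001, -0.0]
ft_force: [-0.1, -0.6, -0.1]
grip_width: 0.0854
```

>>> arm_command(
  translation=[
    [-3.5,1.3,0],
    [-7,2.6,0],
    [-10.5,4,0],
    [-14,5.3,0],
    [-17.3,6.7,0],
  ],
  turn=[0.08,0.16,0.24,0.32,0.4],
  hand=[0,0,0,0,0],
)

```text
clock: 18.47
eef_pos: [0.543, -0.0834, 0.1936]
tool_rot: [0.866, 0.5, -0.001, -0.001]
ft_force: [0.3, 0.5, 0.5]
grip_width: 0.0854
```

>>> arm_command(
  translation=[
    [-3.3,2.5,0],
    [-6.6,5,0],
    [-10,7.5,0],
    [-13.2,9.7,0],
    [-13.2,9.7,0],
  ],
  turn=[0.1,0.2,0.3,0.4,0.4],
  hand=[0,0,0,0,0],
)

```text
clock: 18.88
eef_pos: [0.5618, -0.2512, 0.1927]
tool_rot: [0.949, 0.315, -0.001, 0.001]
ft_force: [0.8, -0.9, -0.8]
grip_width: 0.0855
```

>>> arm_command(
  translation=[
    [0,0,0],
    [0,0,0],
  ],
  turn=[0,0],
  hand=[0,0],
)

```text
clock: 19.05
eef_pos: [0.5618, -0.2439, 0.1934]
tool_rot: [0.947, 0.32, -0.001, -0.001]
ft_force: [-0.2, 0.2, -0.0]
grip_width: 0.0855
```

Run:
```python
from h import *
plan([(.5631,-.2433,.058,37)])
plan([(.5631,-.2433,.17,37),(.4485,-.163,.17,37),(.4485,-.163,.117,37)],(.5631,-.2433,.058,37))
```

```text
now [ 0.5618 -0.2439  0.1934 37.3428] j6 [-0.41  2.08] t 19.1 F [-0.2  0.2 -0. ] w 0.0855
[0.14, 0.03, 13.54] turn 0.006 len 13.5
[0.0, 0.0, -11.2] turn -0.0 len 11.2
[-4.32, -13.31, 0.0] turn -0.0 len 14.0
[0.0, 0.0, 5.3] turn -0.0 len 5.3
```

>>> arm_command(
  translation=[
    [0.1,0,4],
    [0.1,0,8],
    [0.1,0,11.5],
    [0.1,0,13.5],
    [0.1,0,13.5],
  ],
  turn=[0,0,0,0,0],
  hand=[0,0,0,0,0],
)

```text
clock: 19.47
eef_pos: [0.5591, -0.2396, 0.0539]
tool_rot: [0.947, 0.322, -0.005, -0.004]
ft_force: [-1.8, 0.6, 0.3]
grip_width: 0.0853
```

>>> arm_command(
  translation=[
    [0,0,0],
    [0,0,0],
    [0,0,0],
    [0,0,0],
    [0,0,0],
  ],
  turn=[0,0,0,0,0],
  hand=[0,1,1,1,1],
)

```text
clock: 19.88
eef_pos: [0.5656, -0.2442, 0.0632]
tool_rot: [0.947, 0.32, 0.002, 0.002]
ft_force: [0.2, 1.0, 6.5]
grip_width: 0.061
```

>>> arm_command(
  translation=[
    [0,0,0],
    [0,0,-3],
    [0,0,-6],
    [0,0,-9],
    [0,0,-11.2],
  ],
  turn=[0,0,0,0,0],
  hand=[1,1,1,1,1],
)

```text
clock: 20.3
eef_pos: [0.5643, -0.2441, 0.1757]
tool_rot: [0.947, 0.32, 0.002, 0.001]
ft_force: [1.1, 0.8, -1.1]
grip_width: 0.0609
```

>>> arm_command(
  translation=[
    [-1.1,-3.3,0],
    [-2.2,-6.6,0],
    [-3.3,-10,0],
    [-4.3,-13.3,0],
    [-4.3,-13.3,0],
  ],
  turn=[0,0,0,0,0],
  hand=[1,1,1,1,1],
)

```text
clock: 20.72
eef_pos: [0.4408, -0.16, 0.171]
tool_rot: [0.947, 0.321, -0.003, -0.003]
ft_force: [-0.9, 0.6, -1.8]
grip_width: 0.061
```

>>> arm_command(
  translation=[
    [0,0,0],
    [0,0,0],
    [0,0,0],
  ],
  turn=[0,0,0],
  hand=[1,1,1],
)

```text
clock: 20.97
eef_pos: [0.4501, -0.1647, 0.1729]
tool_rot: [0.947, 0.32, 0.001, 0.001]
ft_force: [0.2, -0.1, -0.8]
grip_width: 0.0611
```

Run:
```python
from h import *
plan([(.4485,-.163,.117,37)])
im,d=shot('side'); W=cloud('side',d)
print('tube',cyl(W,(.449,-.162),.032,.112,.14),cyl(W,(.449,-.162),.032,.112,.12),'plug .4503 -.1613')
```

```text
now [ 0.4501 -0.1647  0.1729 37.3342] j6 [-0.35  2.14] t 21.0 F [ 0.2 -0.1 -0.8] w 0.0611
[-0.02, -0.24, 5.59] turn 0.006 len 5.6
tube (array([ 0.4503, -0.1652]), 322, np.float64(0.001)) (array([ 0.4508, -0.1647]), 87, np.float64(0.0008)) plug .4503 -.1613
```

>>> arm_command(
  translation=[
    [0.2,-0.3,0.5],
    [0.2,-0.3,2],
    [0.2,-0.3,3.5],
    [0.2,-0.3,4.8],
    [0.2,-0.3,5.3],
  ],
  turn=[0,0,0,0,0],
  hand=[1,1,1,1,1],
)

```text
clock: 21.43
eef_pos: [0.4488, -0.1607, 0.1172]
tool_rot: [0.947, 0.32, -0.0, -0.0]
ft_force: [1.1, -1.4, -1.0]
grip_width: 0.0608
```

>>> arm_command(
  translation=[
    [0,0,0],
    [0,0,0],
    [0,0,0],
    [0,0,0],
    [0,0,0],
  ],
  turn=[0,0,0,0,0],
  hand=[0,0,0,0,0],
)

```text
clock: 21.85
eef_pos: [0.4488, -0.1605, 0.1196]
tool_rot: [0.947, 0.32, 0.0, 0.0]
ft_force: [0.1, -0.4, 0.4]
grip_width: 0.0854
```

>>> arm_command(
  translation=[
    [0,0,-2],
    [0,0,-4],
    [0,0,-6],
    [0,0,-7],
    [0,0,-7],
  ],
  turn=[0,0,0,0,0],
  hand=[0,0,0,0,0],
)

```text
clock: 22.27
eef_pos: [0.4502, -0.161, 0.192]
tool_rot: [0.947, 0.32, 0.002, 0.002]
ft_force: [0.4, -0.2, 0.4]
grip_width: 0.0853
```

Run:
```python
from h import *
W=gauged(); plan([])
```

```text
side: max z [0.0728 0.1105 0.1164]
 tube-wall z range [0.0108 0.0114 0.014  0.114  0.1159] 722
now [ 0.4493 -0.1607  0.1904 37.3456] j6 [-0.34  2.15] t 22.3 F [ 1.1 -0.1 -0.6] w 0.0854
```

>>> arm_command(
  translation=[
    [0,0,2],
    [0,0,4],
    [0,0,6.5],
    [0,0,8.3],
    [0,0,8.3],
  ],
  turn=[0,0,0,0,0],
  hand=[0,0,0,0,0],
)

```text
clock: 22.73
eef_pos: [0.4445, -0.159, 0.1013]
tool_rot: [0.947, 0.32, -0.004, -0.003]
ft_force: [-0.4, -0.9, -0.3]
grip_width: 0.0855
```

Run:
```python
from h import *
im,d=shot('side','s5.png',(130,270,270,420),3)
plan([(.4493,-.1607,.18,37),(.45,-.275,.18,37),(.4524,-.3884,.18,37),(.4524,-.3884,.07,37)])
```

```text
now [ 0.4458 -0.1595  0.1033 37.3455] j6 [-0.34  2.15] t 22.8 F [-0.7 -0.6  0.4] w 0.0856
[0.21, 0.31, -7.67] turn 0.006 len 7.7
[-6.82, 9.17, 0.0] turn -0.0 len 11.4
[-6.63, 9.2, 0.0] turn -0.0 len 11.3
[0.0, 0.0, 11.0] turn -0.0 len 11.0
```

View pics/s5.png

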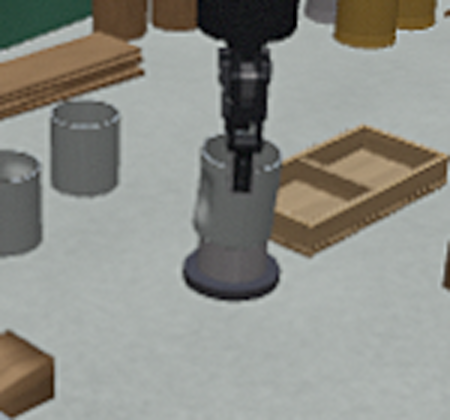

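Tube D is stuck part-way, tilted slightly, with its dent visible at crop (205,200). It's dented, so it goes to bay 2.

>>> arm_command(
  translation=[
    [0,0,0],
    [0,0,0],
    [0,0,0],
    [0,0,0],
    [0,0,0],
  ],
  turn=[0,0,0,0,0],
  hand=[1,1,1,1,1],
)

```text
clock: 23.2
eef_pos: [0.4493, -0.1606, 0.1071]
tool_rot: [0.947, 0.32, 0.001, 0.001]
ft_force: [-0.8, 1.5, 5.7]
grip_width: 0.0608
```

>>> arm_command(
  translation=[
    [0,0,-0.5],
    [0,0,-2],
    [0,0,-4],
    [0,0,-6],
    [0,0,-7.7],
  ],
  turn=[0,0,0,0,0],
  hand=[1,1,1,1,1],
)

```text
clock: 23.62
eef_pos: [0.4483, -0.1604, 0.1843]
tool_rot: [0.947, 0.32, 0.0, 0.0]
ft_force: [0.7, -0.2, -0.9]
grip_width: 0.0609
```

>>> arm_command(
  translation=[
    [-1.7,2.3,0],
    [-3.4,4.6,0],
    [-5.1,6.9,0],
    [-6.8,9.2,0],
    [-6.8,9.2,0],
  ],
  turn=[0,0,0,0,0],
  hand=[1,1,1,1,1],
)

```text
clock: 24.03
eef_pos: [0.4502, -0.2794, 0.1831]
tool_rot: [0.948, 0.318, -0.0, 0.002]
ft_force: [1.0, -0.1, -1.2]
grip_width: 0.0604
```

>>> arm_command(
  translation=[
    [-1.7,2.3,0],
    [-3.4,4.6,0],
    [-5.1,6.9,0],
    [-6.6,9.2,0],
    [-6.6,9.2,0],
  ],
  turn=[0,0,0,0,0],
  hand=[1,1,1,1,1],
)

```text
clock: 24.45
eef_pos: [0.4533, -0.3923, 0.1825]
tool_rot: [0.948, 0.318, -0.0, 0.001]
ft_force: [0.4, -0.5, -0.9]
grip_width: 0.0608
```

Run:
```python
from h import *
plan([(.4524,-.3884,.07,37)])
im,d=shot('side'); W=cloud('side',d)
P=near(W,(.454,-.387),.04,.06,.25);print(cyl(W,(.454,-.387),.032,.125,.16),cyl(W,(.454,-.387),.032,.125,.14),cyl(W,(.454,-.387),.032,.145,.165), np.nanpercentile(P[:,2],[1,3]))
```

```text
now [ 0.4533 -0.3923  0.1825 37.1108] j6 [-0.71  1.78] t 24.4 F [ 0.4 -0.5 -0.9] w 0.0608
[0.16, -0.36, 11.25] turn 0.002 len 11.3
(array([ 0.4528, -0.3939]), 324, np.float64(0.0014)) (array([ 0.4541, -0.3931]), 136, np.float64(0.001)) (array([ 0.4513, -0.395 ]), 182, np.float64(0.0017)) [0.12303185 0.12506831]
```

>>> arm_command(
  translation=[
    [0.3,-0.3,2.5],
    [0.3,-0.3,5],
    [0.3,-0.3,7.5],
    [0.3,-0.3,9.5],
    [0.3,-0.3,11],
  ],
  turn=[0,0,0,0,0],
  hand=[1,1,1,1,1],
)

```text
clock: 24.92
eef_pos: [0.4529, -0.3812, 0.0708]
tool_rot: [0.947, 0.321, -0.001, -0.002]
ft_force: [0.2, -0.7, -1.1]
grip_width: 0.0612
```

>>> arm_command(
  translation=[
    [0,0,0.3],
    [0,0,0.3],
    [0,0,0.3],
  ],
  turn=[0,0,0],
  hand=[1,1,1],
)

```text
clock: 25.17
eef_pos: [0.454, -0.3824, 0.07]
tool_rot: [0.947, 0.321, -0.0, -0.0]
ft_force: [-0.3, -0.6, -1.1]
grip_width: 0.0608
```

>>> arm_command(
  translation=[
    [0,0,0],
    [0,0,0],
    [0,0,0],
    [0,0,0],
    [0,0,0],
  ],
  turn=[0,0,0,0,0],
  hand=[0,0,0,0,0],
)

```text
clock: 25.58
eef_pos: [0.4541, -0.3839, 0.0701]
tool_rot: [0.947, 0.32, 0.0, 0.0]
ft_force: [-0.4, 0.2, 0.4]
grip_width: 0.0854
```

>>> arm_command(
  translation=[
    [0,0,-2],
    [0,0,-5],
    [0,0,-8],
    [0,0,-11],
    [0,0,-13],
  ],
  turn=[0,0,0,0,0],
  hand=[0,0,0,0,0],
)

```text
clock: 26.0
eef_pos: [0.4547, -0.3845, 0.2033]
tool_rot: [0.947, 0.32, 0.001, 0.002]
ft_force: [0.7, 0.3, -0.6]
grip_width: 0.0853
```

Run:
```python
from h import *
plan([(.55,-.29,.2,26),(.633,-.15,.2,15),(.633,-.088,.2,15)])
im,d=shot('top'); W=cloud('top',d)
tubes(W,[(.6331,-.0882),(.6545,-.2168)])
im,d=shot('side'); S=cloud('side',d)
P=near(S,(.454,-.388),.04,.034,.2);print('crate tube',cyl(S,(.454,-.388),.032,.04,.07),np.nanpercentile(P[:,2],[98,99]))
```

```text
now [ 0.4547 -0.3845  0.2033 37.3329] j6 [-0.7   1.79] t 26.0 F [ 0.7  0.3 -0.6] w 0.0853
[13.31, -1.73, 0.33] turn 0.198 len 13.4
[13.6, -8.94, 0.0] turn 0.192 len 16.3
[1.6, -5.99, 0.0] turn -0.0 len 6.2
tube [ 0.6331 -0.0882] 0.0309 153 154 0.0691
tube [ 0.6544 -0.2167] 0.0299 152 155 0.0689
crate tube (array([ 0.4551, -0.3823]), 323, np.float64(0.0015)) [0.076892   0.07724372]
```

Tube D is upright in bay 2, with its top at 77 mm. Next is tube B at (0.6544, -0.2167).

Run:
```python
from h import *
plan([(.555,-.30,.2,37),(.6544,-.2167,.2,37),(.6544,-.2167,.06,37)])
plan([(.6544,-.2167,.173,37),(.55,-.19,.173,37),(.4493,-.161,.173,37)],(.6544,-.2167,.06,37))
```

```text
now [ 0.456  -0.3856  0.205  37.3349] j6 [-0.7   1.79] t 26.1 F [0.2 0.  0.1] w 0.0853
[13.06, -0.8, 0.5] turn 0.006 len 13.1
[12.95, -0.67, 0.0] turn -0.0 len 13.0
[0.0, 0.0, 14.0] turn -0.0 len 14.0
[0.0, 0.0, -11.3] turn -0.0 len 11.3
[-6.73, -8.42, 0.0] turn -0.0 len 10.8
[-6.3, -8.38, 0.0] turn -0.0 len 10.5
```

>>> arm_command(
  translation=[
    [3.3,-0.2,0],
    [6.5,-0.4,0],
    [10,-0.6,0],
    [13,-0.8,0.4],
    [13,-0.8,0.4],
  ],
  turn=[0,0,0,0,0],
  hand=[0,0,0,0,0],
)

```text
clock: 26.52
eef_pos: [0.5557, -0.2942, 0.1937]
tool_rot: [0.946, 0.323, 0.0, -0.001]
ft_force: [-0.5, -0.1, -0.2]
grip_width: 0.0853
```

>>> arm_command(
  translation=[
    [3.3,-0.2,0],
    [6.5,-0.4,0],
    [10,-0.6,0],
    [13,-0.7,0],
    [13,-0.7,0],
  ],
  turn=[0,0,0,0,0],
  hand=[0,0,0,0,0],
)

```text
clock: 26.93
eef_pos: [0.6547, -0.2095, 0.1936]
tool_rot: [0.946, 0.323, 0.0, -0.001]
ft_force: [-0.6, 0.1, -1.3]
grip_width: 0.0855
```

>>> arm_command(
  translation=[
    [0,0,0],
    [0,0,0],
    [0,0,0],
  ],
  turn=[0,0,0],
  hand=[0,0,0],
)

```text
clock: 27.18
eef_pos: [0.6505, -0.2151, 0.1953]
tool_rot: [0.948, 0.319, -0.001, -0.0]
ft_force: [-1.0, 0.2, 0.3]
grip_width: 0.0853
```

Run:
```python
from h import *
plan([(.6544,-.2167,.06,37)])
```

```text
now [ 0.6505 -0.2151  0.1953 37.2619] j6 [-0.32  2.17] t 27.2 F [-1.   0.2  0.3] w 0.0853
[0.22, 0.36, 13.53] turn 0.005 len 13.5
```

>>> arm_command(
  translation=[
    [0.2,0.2,4],
    [0.2,0.2,8],
    [0.2,0.2,11.5],
    [0.2,0.2,13.5],
    [0.2,0.2,13.5],
  ],
  turn=[0,0,0,0,0],
  hand=[0,0,0,0,0],
)

```text
clock: 27.6
eef_pos: [0.6489, -0.2145, 0.0544]
tool_rot: [0.948, 0.319, -0.005, -0.004]
ft_force: [-1.3, 0.8, -1.4]
grip_width: 0.0855
```

>>> arm_command(
  translation=[
    [0,0,0],
    [0,0,0],
    [0,0,0],
    [0,0,0],
    [0,0,0],
  ],
  turn=[0,0,0,0,0],
  hand=[0,1,1,1,1],
)

```text
clock: 28.02
eef_pos: [0.6567, -0.2156, 0.0651]
tool_rot: [0.947, 0.32, 0.003, 0.002]
ft_force: [-0.8, -1.4, 7.0]
grip_width: 0.062
```

>>> arm_command(
  translation=[
    [0,0,0],
    [0,0,-3],
    [0,0,-6],
    [0,0,-9],
    [0,0,-11.2],
  ],
  turn=[0,0,0,0,0],
  hand=[1,1,1,1,1],
)

```text
clock: 28.43
eef_pos: [0.6556, -0.2148, 0.1776]
tool_rot: [0.947, 0.32, 0.002, 0.002]
ft_force: [1.0, -0.6, -0.9]
grip_width: 0.0618
```

>>> arm_command(
  translation=[
    [-1.7,-2.1,0],
    [-3.4,-4.2,0],
    [-5,-6.3,0],
    [-6.7,-8.4,0],
    [-6.7,-8.4,0],
  ],
  turn=[0,0,0,0,0],
  hand=[1,1,1,1,1],
)

```text
clock: 28.85
eef_pos: [0.5442, -0.1866, 0.1732]
tool_rot: [0.947, 0.32, -0.002, -0.002]
ft_force: [-0.0, 0.4, -0.2]
grip_width: 0.0623
```

>>> arm_command(
  translation=[
    [-1.6,-2.1,0],
    [-3.2,-4.2,0],
    [-4.8,-6.3,0],
    [-6.3,-8.4,0],
    [-6.3,-8.4,0],
  ],
  turn=[0,0,0,0,0],
  hand=[1,1,1,1,1],
)

```text
clock: 29.27
eef_pos: [0.4445, -0.1583, 0.1735]
tool_rot: [0.947, 0.32, -0.001, -0.001]
ft_force: [-0.8, 0.5, -1.7]
grip_width: 0.0622
```

>>> arm_command(
  translation=[
    [0,0,0],
    [0,0,0],
    [0,0,0],
  ],
  turn=[0,0,0],
  hand=[1,1,1],
)

```text
clock: 29.52
eef_pos: [0.4509, -0.1604, 0.1738]
tool_rot: [0.947, 0.32, 0.001, 0.001]
ft_force: [-0.1, -0.2, -0.6]
grip_width: 0.0617
```

Run:
```python
from h import *
plan([(.4493,-.161,.12,37)])
im,d=shot('side'); W=cloud('side',d)
print('tube',cyl(W,(.449,-.162),.032,.112,.14),cyl(W,(.449,-.162),.032,.112,.12),'plug .4503 -.1613'); P=near(W,(.449,-.162),.05,.08,.2); print(np.nanpercentile(P[:,2],[1,3]))
```

```text
now [ 0.4509 -0.1604  0.1738 37.353 ] j6 [-0.34  2.15] t 29.5 F [-0.1 -0.2 -0.6] w 0.0617
[-0.17, -0.05, 5.38] turn 0.006 len 5.4
tube (array([ 0.4513, -0.1601]), 305, np.float64(0.0009)) (array([ 0.4513, -0.16  ]), 85, np.float64(0.0008)) plug .4503 -.1613
[0.11052321 0.11219394]
```

>>> arm_command(
  translation=[
    [-0.15,0,0.5],
    [-0.15,0,2],
    [-0.15,0,3.5],
    [-0.15,0,4.7],
    [-0.15,0,5.2],
  ],
  turn=[0,0,0,0,0],
  hand=[1,1,1,1,1],
)

```text
clock: 29.98
eef_pos: [0.4483, -0.1611, 0.1192]
tool_rot: [0.947, 0.32, -0.0, 0.0]
ft_force: [-0.0, -0.8, -0.5]
grip_width: 0.0621
```

>>> arm_command(
  translation=[
    [0,0,0],
    [0,0,0],
    [0,0,0],
    [0,0,0],
    [0,0,0],
  ],
  turn=[0,0,0,0,0],
  hand=[0,0,0,0,0],
)

```text
clock: 30.4
eef_pos: [0.4483, -0.1608, 0.1215]
tool_rot: [0.947, 0.32, 0.0, 0.0]
ft_force: [-0.6, 0.6, 0.1]
grip_width: 0.0851
```

>>> arm_command(
  translation=[
    [0,0,-2],
    [0,0,-4],
    [0,0,-6],
    [0,0,-7],
    [0,0,-7],
  ],
  turn=[0,0,0,0,0],
  hand=[0,0,0,0,0],
)

```text
clock: 30.82
eef_pos: [0.4498, -0.1613, 0.194]
tool_rot: [0.947, 0.32, 0.002, 0.002]
ft_force: [-0.2, 0.1, -0.5]
grip_width: 0.0857
```

Run:
```python
from h import *
W=gauged(); plan([])
```

```text
side: max z [0.0585 0.0792 0.0823]
 tube-wall z range [0.0108 0.0116 0.0148 0.082  0.0827] 687
now [ 0.4489 -0.161   0.1924 37.3477] j6 [-0.34  2.15] t 30.9 F [-0.2 -0.1 -0.6] w 0.0856
```

Tube B is sound, with its wall at 12 to 82 mm. It goes to plug 3.

>>> arm_command(
  translation=[
    [0,0,3],
    [0,0,6],
    [0,0,9],
    [0,0,12],
    [0,0,12],
  ],
  turn=[0,0,0,0,0],
  hand=[0,0,0,0,0],
)

```text
clock: 31.28
eef_pos: [0.4425, -0.1587, 0.0648]
tool_rot: [0.947, 0.32, -0.005, -0.004]
ft_force: [-1.6, 0.4, -0.4]
grip_width: 0.0854
```

>>> arm_command(
  translation=[
    [0,0,0],
    [0,0,0],
    [0,0,0],
    [0,0,0],
    [0,0,0],
  ],
  turn=[0,0,0,0,0],
  hand=[0,1,1,1,1],
)

```text
clock: 31.7
eef_pos: [0.4496, -0.1613, 0.0735]
tool_rot: [0.947, 0.32, 0.002, 0.001]
ft_force: [-1.5, 0.1, 6.5]
grip_width: 0.0626
```

>>> arm_command(
  translation=[
    [0,0,-1],
    [0,0,-4],
    [0,0,-7],
    [0,0,-10],
    [0,0,-13],
  ],
  turn=[0,0,0,0,0],
  hand=[1,1,1,1,1],
)

```text
clock: 32.12
eef_pos: [0.4482, -0.1608, 0.2037]
tool_rot: [0.947, 0.32, 0.001, 0.001]
ft_force: [1.5, 0.2, -1.3]
grip_width: 0.0624
```

>>> arm_command(
  translation=[
    [2,-3,0],
    [4,-6,0],
    [6,-9,0],
    [8,-11.9,0],
    [8,-11.9,0],
  ],
  turn=[-0.1,-0.2,-0.3,-0.4,-0.4],
  hand=[1,1,1,1,1],
)

```text
clock: 32.53
eef_pos: [0.4392, -0.0127, 0.2024]
tool_rot: [0.862, 0.506, 0.002, -0.001]
ft_force: [-0.2, -0.6, -0.6]
grip_width: 0.0623
```

>>> arm_command(
  translation=[
    [3,-0.8,0],
    [6,-1.6,0],
    [9,-2.4,0],
    [12,-3.2,0],
    [15,-4,0],
  ],
  turn=[-0.08,-0.16,-0.24,-0.32,-0.4],
  hand=[1,1,1,1,1],
)

```text
clock: 32.95
eef_pos: [0.4798, 0.1338, 0.2023]
tool_rot: [0.747, 0.665, 0.001, 0.001]
ft_force: [0.4, -1.0, -1.4]
grip_width: 0.0624
```

Run:
```python
from h import *
plan([(.4435,.2863,.175,82.5)])
```

```text
now [ 0.4798  0.1338  0.2023 83.358 ] j6 [0.27 1.96] t 33.0 F [ 0.4 -1.  -1.4] w 0.0624
[14.73, -5.37, 2.73] turn 0.015 len 15.9
```

>>> arm_command(
  translation=[
    [3,-1,0.6],
    [6,-2.1,1.2],
    [9,-3.2,1.8],
    [12,-4.3,2.4],
    [14.7,-5.4,2.7],
  ],
  turn=[0,0,0,0,0],
  hand=[1,1,1,1,1],
)

```text
clock: 33.37
eef_pos: [0.4428, 0.2865, 0.1744]
tool_rot: [0.748, 0.664, 0.001, 0.0]
ft_force: [0.5, 0.3, -1.3]
grip_width: 0.0623
```

>>> arm_command(
  translation=[
    [0,0,0],
    [0,0,0],
    [0,0,0],
    [0,0,0],
  ],
  turn=[0,0,0,0],
  hand=[1,1,1,1],
)

```text
clock: 33.7
eef_pos: [0.4435, 0.2839, 0.1746]
tool_rot: [0.748, 0.663, 0.0, 0.0]
ft_force: [0.2, 0.0, -1.4]
grip_width: 0.0626
```

Run:
```python
from h import *
plan([(.4435,.2863,.121,82.5)])
im,d=shot('side'); W=cloud('side',d)
print('tube',cyl(W,(.4455,.287),.032,.125,.15),'p3',cyl(W,(.4455,.287),.02825,.04,.06)); P=near(W,(.445,.287),.035,.08,.2); print(np.nanpercentile(P[:,2],[1,3]))
```

```text
now [ 0.4435  0.2839  0.1746 83.0874] j6 [0.57 2.26] t 33.7 F [ 0.2  0.  -1.4] w 0.0626
[0.23, -0.03, 5.36] turn 0.01 len 5.4
tube (array([0.4447, 0.2823]), 514, np.float64(0.0005)) p3 (array([0.4452, 0.2864]), 311, np.float64(0.0005))
[0.11600327 0.11797308]
```

>>> arm_command(
  translation=[
    [0.4,0,0.5],
    [0.4,0,2],
    [0.4,0,3.5],
    [0.4,0,4.8],
    [0.4,0,5.4],
  ],
  turn=[0,0,0,0,0],
  hand=[1,1,1,1,1],
)

```text
clock: 34.17
eef_pos: [0.4429, 0.2877, 0.1181]
tool_rot: [0.748, 0.663, -0.001, -0.0]
ft_force: [-0.5, 0.3, -1.4]
grip_width: 0.0625
```

>>> arm_command(
  translation=[
    [0,0,0],
    [0,0,0],
    [0,0,0],
    [0,0,0],
    [0,0,0],
  ],
  turn=[0,0,0,0,0],
  hand=[0,0,0,0,0],
)

```text
clock: 34.58
eef_pos: [0.4439, 0.2892, 0.1208]
tool_rot: [0.748, 0.664, 0.001, 0.0]
ft_force: [-0.5, 0.1, 0.8]
grip_width: 0.0852
```

>>> arm_command(
  translation=[
    [0,0,-2],
    [0,0,-4],
    [0,0,-6],
    [0,0,-8],
    [0,0,-8],
  ],
  turn=[0,0,0,0,0],
  hand=[0,0,0,0,0],
)

```text
clock: 35.0
eef_pos: [0.4456, 0.2904, 0.2048]
tool_rot: [0.748, 0.664, 0.004, 0.001]
ft_force: [0.8, 0.2, 0.5]
grip_width: 0.0853
```

Run:
```python
from h import *
im,d=shot('side'); S=cloud('side',d)
P=near(S,(.4452,.2864),.036,.03,.16); print('tube z',np.round(np.nanpercentile(P[:,2],[1,90,98,99]),4))
im,d=shot('top'); W=cloud('top',d)
tubes(W,[(.633,-.0882)])
plan([(.46,.1,.2,82.5),(.55,-.06,.2,60),(.6331,-.0882,.2,40),(.6331,-.0882,.06,40)])
```

```text
tube z [0.0363 0.1045 0.1077 0.1081]
tube [ 0.6332 -0.0882] 0.0308 154 154 0.0691
now [ 0.4439  0.2893  0.201  83.1873] j6 [0.58 2.27] t 35.1 F [-1.1  0.5 -1.6] w 0.0853
[-18.61, 3.84, 0.1] turn 0.012 len 19.0
[-14.69, 11.01, 0.0] turn 0.393 len 18.4
[1.71, 8.61, 0.0] turn 0.349 len 8.8
[0.0, 0.0, 14.0] turn -0.0 len 14.0
```

Tube B is home on plug 3. Last is tube A.

>>> arm_command(
  translation=[
    [-3.7,0.8,0],
    [-7.4,1.6,0],
    [-11.1,2.3,0],
    [-14.8,3.1,0],
    [-18.6,3.8,0],
  ],
  turn=[0,0,0,0,0],
  hand=[0,0,0,0,0],
)

```text
clock: 35.52
eef_pos: [0.458, 0.0981, 0.1985]
tool_rot: [0.748, 0.664, -0.001, -0.001]
ft_force: [0.8, -0.2, -0.2]
grip_width: 0.0854
```

>>> arm_command(
  translation=[
    [-3,2.2,0],
    [-6,4.4,0],
    [-9,6.6,0],
    [-12,8.8,0],
    [-14.7,11,0],
  ],
  turn=[0.08,0.16,0.24,0.32,0.4],
  hand=[0,0,0,0,0],
)

```text
clock: 35.93
eef_pos: [0.5504, -0.0614, 0.1984]
tool_rot: [0.866, 0.5, -0.001, -0.001]
ft_force: [0.7, 1.1, 0.5]
grip_width: 0.0854
```

>>> arm_command(
  translation=[
    [0.4,2.1,0],
    [0.8,4.3,0],
    [1.3,6.4,0],
    [1.7,8.6,0],
    [1.7,8.6,0],
  ],
  turn=[0.1,0.2,0.3,0.4,0.4],
  hand=[0,0,0,0,0],
)

```text
clock: 36.35
eef_pos: [0.6361, -0.0886, 0.1968]
tool_rot: [0.948, 0.318, -0.001, -0.0]
ft_force: [-0.1, 0.0, -0.1]
grip_width: 0.0854
```

>>> arm_command(
  translation=[
    [0,0,0],
    [0,0,0],
    [0,0,0],
    [0,0,0],
  ],
  turn=[0,0,0,0],
  hand=[0,0,0,0],
)

```text
clock: 36.68
eef_pos: [0.633, -0.0868, 0.2]
tool_rot: [0.947, 0.321, -0.0, -0.0]
ft_force: [1.5, -0.2, 0.3]
grip_width: 0.0858
```

Run:
```python
from h import *
plan([(.6331,-.0882,.06,37)])
plan([(.6331,-.0882,.173,37),(.54,-.125,.173,37),(.449,-.161,.173,37)],(.6331,-.0882,.06,37))
```

```text
now [ 0.633  -0.0868  0.2    37.3969] j6 [-0.14  2.35] t 36.7 F [ 1.5 -0.2  0.3] w 0.0858
[-0.08, 0.12, 14.0] turn 0.007 len 14.0
[0.0, 0.0, -11.3] turn -0.0 len 11.3
[-9.65, -2.66, 0.0] turn -0.0 len 10.0
[-9.43, -2.6, 0.0] turn -0.0 len 9.8
```

>>> arm_command(
  translation=[
    [0,0.1,4],
    [0,0.1,8],
    [0,0.1,12],
    [0,0.1,14],
    [0,0.1,14],
  ],
  turn=[0,0,0,0,0],
  hand=[0,0,0,0,0],
)

```text
clock: 37.1
eef_pos: [0.6293, -0.0871, 0.054]
tool_rot: [0.947, 0.32, -0.005, -0.003]
ft_force: [-1.1, 0.4, -1.1]
grip_width: 0.0853
```

>>> arm_command(
  translation=[
    [0,0,0],
    [0,0,0],
    [0,0,0],
    [0,0,0],
    [0,0,0],
  ],
  turn=[0,0,0,0,0],
  hand=[0,1,1,1,1],
)

```text
clock: 37.52
eef_pos: [0.6372, -0.0883, 0.064]
tool_rot: [0.947, 0.32, 0.003, 0.002]
ft_force: [-0.1, -0.1, 6.9]
grip_width: 0.0617
```

>>> arm_command(
  translation=[
    [0,0,0],
    [0,0,-3],
    [0,0,-6],
    [0,0,-9],
    [0,0,-11.2],
  ],
  turn=[0,0,0,0,0],
  hand=[1,1,1,1,1],
)

```text
clock: 37.93
eef_pos: [0.6358, -0.0882, 0.1765]
tool_rot: [0.947, 0.32, 0.003, 0.001]
ft_force: [0.7, 0.2, -0.5]
grip_width: 0.0619
```

>>> arm_command(
  translation=[
    [-2.4,-0.7,0],
    [-4.8,-1.4,0],
    [-7.2,-2,0],
    [-9.6,-2.7,0],
    [-9.6,-2.7,0],
  ],
  turn=[0,0,0,0,0],
  hand=[1,1,1,1,1],
)

```text
clock: 38.35
eef_pos: [0.5377, -0.1261, 0.1732]
tool_rot: [0.948, 0.319, -0.001, 0.0]
ft_force: [-0.6, 0.9, -1.3]
grip_width: 0.062
```

>>> arm_command(
  translation=[
    [-2.4,-0.7,0],
    [-4.8,-1.4,0],
    [-7.2,-2,0],
    [-9.4,-2.6,0],
    [-9.4,-2.6,0],
  ],
  turn=[0,0,0,0,0],
  hand=[1,1,1,1,1],
)

```text
clock: 38.77
eef_pos: [0.4483, -0.1621, 0.1731]
tool_rot: [0.948, 0.319, -0.001, 0.0]
ft_force: [-0.4, 0.9, -0.8]
grip_width: 0.0618
```

>>> arm_command(
  translation=[
    [0,0,0],
    [0,0,0],
    [0,0,0],
  ],
  turn=[0,0,0],
  hand=[1,1,1],
)

```text
clock: 39.02
eef_pos: [0.4527, -0.1611, 0.1726]
tool_rot: [0.947, 0.321, 0.001, 0.001]
ft_force: [-0.4, -0.0, -0.4]
grip_width: 0.062
```

Run:
```python
from h import *
plan([(.4493,-.161,.12,37)])
im,d=shot('side'); W=cloud('side',d)
print('tube',cyl(W,(.449,-.162),.032,.112,.14),cyl(W,(.449,-.162),.032,.112,.12),'plug .4503 -.1613'); P=near(W,(.449,-.162),.05,.08,.2); print(np.nanpercentile(P[:,2],[1,3]))
```

```text
now [ 0.4527 -0.1611  0.1726 37.3876] j6 [-0.34  2.15] t 39.0 F [-0.4 -0.  -0.4] w 0.062
[-0.27, -0.22, 5.26] turn 0.007 len 5.3
tube (array([ 0.4521, -0.1618]), 306, np.float64(0.0009)) (array([ 0.4522, -0.162 ]), 78, np.float64(0.0009)) plug .4503 -.1613
[0.1098614  0.11193886]
```

>>> arm_command(
  translation=[
    [-0.1,-0.15,0.5],
    [-0.1,-0.15,2],
    [-0.1,-0.15,3.5],
    [-0.1,-0.15,4.7],
    [-0.1,-0.15,5.1],
  ],
  turn=[0,0,0,0,0],
  hand=[1,1,1,1,1],
)

```text
clock: 39.48
eef_pos: [0.4495, -0.1603, 0.119]
tool_rot: [0.947, 0.32, -0.001, -0.0]
ft_force: [0.1, 0.2, -0.2]
grip_width: 0.0619
```

>>> arm_command(
  translation=[
    [0,0,0],
    [0,0,0],
    [0,0,0],
    [0,0,0],
    [0,0,0],
  ],
  turn=[0,0,0,0,0],
  hand=[0,0,0,0,0],
)

```text
clock: 39.9
eef_pos: [0.45, -0.1606, 0.1216]
tool_rot: [0.947, 0.32, 0.0, 0.0]
ft_force: [0.2, -0.2, 0.3]
grip_width: 0.0853
```

>>> arm_command(
  translation=[
    [0,0,-2],
    [0,0,-4],
    [0,0,-6],
    [0,0,-7],
    [0,0,-7],
  ],
  turn=[0,0,0,0,0],
  hand=[0,0,0,0,0],
)

```text
clock: 40.32
eef_pos: [0.4514, -0.1612, 0.194]
tool_rot: [0.947, 0.32, 0.002, 0.002]
ft_force: [-0.2, -0.7, 0.4]
grip_width: 0.0854
```

Run:
```python
from h import *
W=gauged(); plan([])
shot('side','s6.png',(130,270,270,420),3)
```

```text
side: max z [0.076  0.1104 0.1159]
 tube-wall z range [0.0107 0.0117 0.0171 0.1136 0.115 ] 719
now [ 0.4506 -0.1609  0.1924 37.3433] j6 [-0.34  2.15] t 40.4 F [-0.6  0.4 -0.2] w 0.0854
```

View pics/s6.png

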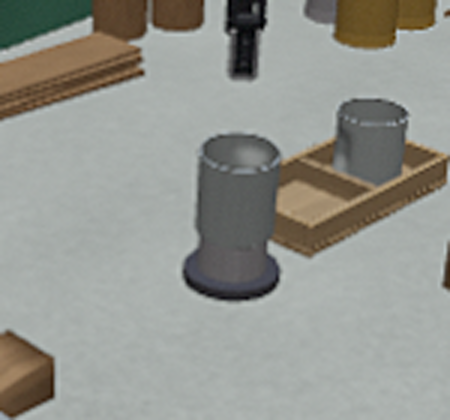

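Tube A is stuck with its lower end at about 45 mm, crop (235,235), so it's dented. Tube D is upright in bay 2, crop (370,140). Tube A goes to bay 1.

>>> arm_command(
  translation=[
    [0,0,2],
    [0,0,4],
    [0,0,6.5],
    [0,0,8.5],
    [0,0,8.5],
  ],
  turn=[0,0,0,0,0],
  hand=[0,0,0,0,0],
)

```text
clock: 40.83
eef_pos: [0.4454, -0.1591, 0.1009]
tool_rot: [0.947, 0.32, -0.004, -0.003]
ft_force: [-0.7, 0.3, 0.3]
grip_width: 0.0855
```

>>> arm_command(
  translation=[
    [0,0,0],
    [0,0,0],
    [0,0,0],
    [0,0,0],
    [0,0,0],
  ],
  turn=[0,0,0,0,0],
  hand=[0,1,1,1,1],
)

```text
clock: 41.25
eef_pos: [0.4502, -0.1599, 0.1076]
tool_rot: [0.947, 0.32, 0.001, -0.0]
ft_force: [-2.2, 4.0, 6.4]
grip_width: 0.0622
```

>>> arm_command(
  translation=[
    [0,0,0],
    [0,0,-2],
    [0,0,-4],
    [0,0,-6],
    [0,0,-7.7],
  ],
  turn=[0,0,0,0,0],
  hand=[1,1,1,1,1],
)

```text
clock: 41.67
eef_pos: [0.4503, -0.161, 0.1851]
tool_rot: [0.947, 0.32, 0.001, 0.001]
ft_force: [0.1, -0.2, -1.3]
grip_width: 0.0619
```

>>> arm_command(
  translation=[
    [-1.7,2.6,0],
    [-3.4,5.2,0],
    [-5.1,7.8,0],
    [-6.8,10.9,0],
    [-6.8,10.9,0],
  ],
  turn=[0,0,0,0,0],
  hand=[1,1,1,1,1],
)

```text
clock: 42.08
eef_pos: [0.4629, -0.2946, 0.1838]
tool_rot: [0.948, 0.318, 0.001, 0.003]
ft_force: [1.4, 0.2, -1.2]
grip_width: 0.0623
```

>>> arm_command(
  translation=[
    [0,0,0],
    [0,0,0],
    [0,0,0],
  ],
  turn=[0,0,0],
  hand=[1,1,1],
)

```text
clock: 42.33
eef_pos: [0.4615, -0.2877, 0.1831]
tool_rot: [0.947, 0.321, -0.0, -0.0]
ft_force: [0.2, -0.5, -0.6]
grip_width: 0.0621
```

Run:
```python
from h import *
plan([(.462,-.2889,.07,37)])
im,d=shot('side'); W=cloud('side',d)
P=near(W,(.464,-.289),.04,.085,.25);print(cyl(W,(.464,-.289),.032,.125,.16), np.nanpercentile(P[:,2],[1,3]))
```

```text
now [ 0.4615 -0.2877  0.1831 37.3926] j6 [-0.56  1.93] t 42.3 F [ 0.2 -0.5 -0.6] w 0.0621
[-0.03, 0.13, 11.31] turn 0.007 len 11.3
(array([ 0.4612, -0.2903]), 340, np.float64(0.001)) [0.12135612 0.12328706]
```

>>> arm_command(
  translation=[
    [0.1,0,2.5],
    [0.1,0,5],
    [0.1,0,7.5],
    [0.1,0,9.5],
    [0.1,0,11],
  ],
  turn=[0,0,0,0,0],
  hand=[1,1,1,1,1],
)

```text
clock: 42.8
eef_pos: [0.4616, -0.286, 0.0712]
tool_rot: [0.947, 0.321, -0.001, -0.001]
ft_force: [0.6, 0.2, -0.8]
grip_width: 0.0621
```

>>> arm_command(
  translation=[
    [0,0,0.2],
    [0,0,0.2],
    [0,0,0.2],
  ],
  turn=[0,0,0],
  hand=[1,1,1],
)

```text
clock: 43.05
eef_pos: [0.4628, -0.2873, 0.0717]
tool_rot: [0.947, 0.321, 0.0, 0.0]
ft_force: [-0.7, 0.2, -0.3]
grip_width: 0.062
```

>>> arm_command(
  translation=[
    [0,0,0],
    [0,0,0],
    [0,0,0],
    [0,0,0],
    [0,0,0],
  ],
  turn=[0,0,0,0,0],
  hand=[0,0,0,0,0],
)

```text
clock: 43.47
eef_pos: [0.4626, -0.288, 0.0713]
tool_rot: [0.947, 0.32, 0.0, 0.0]
ft_force: [0.5, 0.1, 0.2]
grip_width: 0.0853
```

>>> arm_command(
  translation=[
    [0,0,-2],
    [0,0,-5],
    [0,0,-8],
    [0,0,-11],
    [0,0,-13],
  ],
  turn=[0,0,0,0,0],
  hand=[0,0,0,0,0],
)

```text
clock: 43.88
eef_pos: [0.4632, -0.2884, 0.2041]
tool_rot: [0.947, 0.32, 0.001, 0.001]
ft_force: [1.1, -0.4, 0.0]
grip_width: 0.0849
```

>>> arm_command(
  translation=[
    [-3,0,-2],
    [-6,0,-4],
    [-9,0,-5],
    [-11,0,-5],
    [-11,0,-5],
  ],
  turn=[0,0,0,0,0],
  hand=[0,0,0,0,0],
)

```text
clock: 44.3
eef_pos: [0.3726, -0.3569, 0.2523]
tool_rot: [0.948, 0.318, -0.0, 0.001]
ft_force: [0.0, 0.3, 0.1]
grip_width: 0.0853
```

Run:
```python
from h import *
im,d=shot('side','s7.png'); S=cloud('side',d)
for n,c in dict(bay1=(.463,-.289),bay2=(.4551,-.3823)).items():
    P=near(S,c,.04,.034,.2);print(n,cyl(S,c,.032,.04,.07),np.nanpercentile(P[:,2],[98,99]))
for n,c in dict(p4=(.5497,.2725),p3=(.4452,.2864)).items():
    P=near(S,c,.036,.03,.16);print(n,np.nanpercentile(P[:,2],[1,98]))
im,d=shot('top','top1.png'); W=cloud('top',d)
print(*platefit(W),sep='\n')
tubes(W,[(.547,.272),(.4435,.2863)],.095,.115); tubes(W,[(.462,-.289),(.453,-.385)],.065,.085)
for c in [(.7002,.146),(.703,.022)]:
    P=near(W,c,.05,.045,.08); print('candle',P.mean(0))
```

```text
bay1 (array([ 0.4627, -0.2895]), 380, np.float64(0.0014)) [0.07665975 0.07707608]
bay2 (array([ 0.4554, -0.382 ]), 308, np.float64(0.0016)) [0.07706987 0.07749308]
p4 [0.03648802 0.10805934]
p3 [0.03626335 0.10768488]
(-1, -1, array([0.4301, 0.1791, 0.0683]), 277)
(-1, 1, array([0.4442, 0.2842, 0.0683]), 253)
(1, -1, array([0.5338, 0.1651, 0.0684]), 264)
(1, 1, array([0.5481, 0.2704, 0.0684]), 238)
tube [0.5462 0.2718] 0.0302 205 205 0.1049
tube [0.4421 0.2862] 0.0306 192 193 0.1046
tube [ 0.4605 -0.2902] 0.0302 175 177 0.0739
tube [ 0.454  -0.3826] 0.0306 189 190 0.0741
candle [0.70243113 0.1476792  0.05357736]
candle [0.704226   0.02240863 0.05328831]
```

View pics/s7.png

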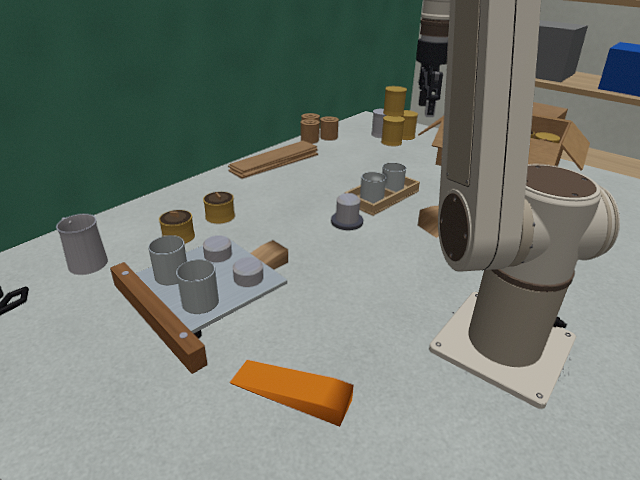

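View pics/top1.png

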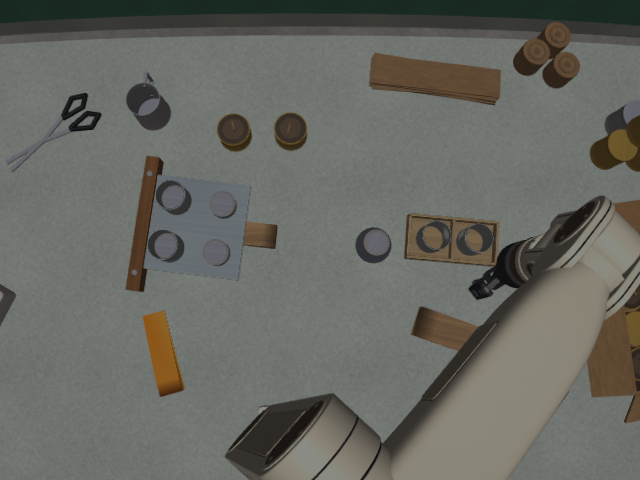

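Both final pictures show two tubes on the plate at side view (168,260) and (197,287), two in the crate at (373,185) and (394,178), and the wedge under the middle of the low edge at top view (260,235). The candles haven't moved and the robot is clear, so I'm handing in.

```bash
python3 -c "
from workcell import *
print(job_done())"
```

```text
the job is handed in; nothing more can be done
None
```

The job is handed in at about 44 s of the 210 s allowed, and every final check agreed with the task. `job_done()` gives no verdict, so these are my own measurements.

- **Wedge and plate:** I pushed the smaller beech wedge in thin end first, under the middle of the low side, before any tube went on. At the end all four plug tops read 68.3–68.4 mm above the bench (36 + 32 = 68 mm if level), so the plate is level.
- **Tubes:** four were present, and I tried each on the gauge. Two slid right down and are home on plugs 3 and 4, with their walls spanning 36–108 mm. The two dented ones stuck with their lower ends at about 45 mm. They now stand upright in bays 1 and 2, with their tops at about 77 mm.
- **Candles:** both are where they started, within 2 mm by measurement. The gripper is open and clear of everything.

**Deviations:**
- One tube was knocked about 5 cm aside early in the run. I found it again and finished it like the others.
- While setting the wedge down I pressed it onto the bench, and the wrist read a brief 48 N. That is under the 120 N wrist limit, and the load went through the gripped wedge. It is above the 40 N limit set for the arm or gripper body pressing on something, which I don't think applies here.

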